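# Plug the sensor board into the logger rack

## Robot

A 6-joint arm with a two-finger parallel gripper is mounted at the origin on the work surface. World frame = base frame: x ahead of the robot, y to its left, z up, the work surface at z = 0. Lengths are in m, angles in rad, forces in N, time in s.
With the tool pointing down it reaches from about 0.225 to 0.875 m from the base axis. Payload 3.4 kg.
Tool frame: the origin (TCP) lies midway between the tips of the shut fingers; the grasp point (between the pads) lies 19 mm behind it (manip.grasp_offset is the distance from the TCP to the grasp point, in m); x points along the fingers, y is the direction in which the jaws open and shut, and the axes are right-handed (so a half turn about x gives the same grasp; the last joint's range is limited). The gripper opens to 85 mm and grips with 20 to 120 N. Pads are 22 mm wide; open, the fingers measure 114 mm over their backs; the gripper's body (76 mm by 85 mm) begins 54 mm behind the grasp point. The pads swing forward as they close: fully open they stand 13 mm farther back than shut.
Start: joints at [-1.416, 0.276, 1.505, -0, 1.361, -0.121], TCP at [0.157, -0.553, 0.231] pointing down, gripper open.
Joint ranges: [-2.89, 2.89], [-0.75, 2.08], [0.22, 2.7], [-1.18, 4.32], [0.11, 2.71], [-2.7, 2.7]. Speed limits (rad/s): [2.57, 2.57, 3.14, 3.14, 3.14, 3.14].

## Interface

Orientations are given as a unit quaternion [w, x, y, z].
In Python, from rig import manip gives the robot as it stands.
- The arm moves only by the shell command python3 -m creep 'ROWS' [OPENING] [FORCE]. ROWS is a JSON object of lists of equal length, an entry for each row: "delta_pos": the shift along the tool's x, y, z in cm, a list of three; "dr": the turn, a rotation vector about the tool's x, y, z in rad, a list of three. In form: {"delta_pos": [[dx, dy, dz], ...], "dr": [[rx, ry, rz], ...]}. A call has 1 to 10 rows; each row is the pose to reach, as a shift and turn from the pose commanded when the call began, along the tool's axes at that moment; what a row does not reach only later rows make up. A row lasts 1/10 s, in which the tool goes at most 50 mm and 8.59 degrees, less where a joint would pass 70% of its speed; a pose out of reach is approached as far as the arm can. A call with a gripper value outside its range is refused whole. OPENING is the opening, from -1 (shut) to 1 (fully open), set as the call begins (- or left out, the last holds). The fingers move at their own pace and stop on an object; FORCE is the grip in N (left out, the last holds). Time passes only in rows, so rows that repeat a pose let the fingers close. It gives the time, the measured TCP pose, the force and the opening at its end, in the units of the state.
- manip.get_state(): the state, without advancing time (a new reading comes with each control period).
- manip.get_image(name): name is "scene" or "side" or "wrist"; returns a dict with "pixels" (384x512x3 uint8, blue, green, red), "depth" (384x512 float32, m along the optical axis (not along the pixel's ray), 0 where there is no reading), "intrinsics" (3x3 intrinsics, pixels), "rvec" (rotation vector, rad) and "tvec" (3), from world to camera coordinates, as OpenCV has them. Camera axes: x right, y down, z forward; pixel columns grow to the right and rows downward; lengths in m; the calibration is good to about 2 mm. A picture is of the moment at which its call begins.
- manip.sign_off(): hands the job in, once; it reports no verdict.
The state is a dict: "clock": time; "qpos": joint angles; "qd": joint speeds; "effort": joint torques, N m; "position": TCP position; "ee_rot": TCP orientation; "contact_force": force on the tool from outside, world axes, zero at the start; "moment": the same for the moment, N m; "width": finger opening in m.
Only numpy, scipy, OpenCV 4.12 (cv2) and the standard library are available. Lean on these libraries where they do the work, as an engineer would, in place of code of your own. Each camera call takes 0.05 s, during which the arm holds its last target. There are 200 camera calls.

## Task

Take the sensor board by its grip out of the white stand, slide it upright down the two card guides of the logger rack until it rests on the connector at the bottom, and let go. Then swing both ejector levers up against the board, one after the other, until they come up firm and the board is fully home along its whole lower edge. Do not force the board in by hand and do not crank the levers past firm: be gentle, leave the other things on the bench alone and let go of everything at the end.

Things in the scene. Friction and masses are not known exactly. Their poses are not given: they have to be found in the camera images.
- board_grip (a point): Centre of the black grip block on top of the loose green sensor board: block 12 mm thick (x), 44 mm wide (y), 34 mm high (z). Board 100 mm wide (y), 70 mm high, 5 mm thick (x), about 0.16 kg, alike both ways round. This point is 87 mm above the board's lower edge and 17 mm above its upper edge. It starts upright in the stand, leaning a few degrees at most.
- board_foot (a point): Middle of the board's lower edge, 87 mm below board_grip; same axes as the board.
- board_end_a (a point): Point on the board's lower edge 48 mm from its middle towards the board's +y.
- board_end_b (a point): Point on the board's lower edge 48 mm from its middle towards the board's -y.
- stand: Fixed white stand in which the board starts, 60 x 130 mm base; origin at the centre of its underside, y along the slot. The board's lower edge rests 8 mm above the origin, its two ends in open-topped slots 8 mm wide and 30 mm deep.
- rack: Fixed logger rack: white base 110 (x) x 170 (y) x 12 mm, origin at the centre of its underside. Two aluminium card guides rise at its +y and -y sides; the board goes in the y-z plane through the origin. Grooves 7 mm wide in x (1 mm play each side), flared to 14 mm at the mouth, 92 mm above the origin, straight below 80 mm; end walls at y = +-52.5 mm (2.5 mm play each side of the board).
- socket_floor (a point): Centre of the black connector's hard floor between the guides' feet, 20 to 24 mm above the rack's origin (differs from rack to rack). Two brass contact blocks 45 mm either side (y) stand 5 mm above it: slid in by hand, the board rests on them. Each needs about 18 N to push down, 36 N together, too much for the hand, stays where pushed, and stops hard 5 mm down, the board's edge then level with the floor.
- lever_left (a joint): Angle (rad) of the ejector lever on the rack's +y guide: 0 arm upright, positive leaning outward (+y); stops -0.3 and 1.4. Starts at 1.25 to 1.38, its 19 mm toe clear of the board. Swung up, the toe meets the board's top corner at about 0.3 to 0.7 and turns firm, the board home, between about -0.2 and 0.35. Stays where left (0.05 Nm). Pushing home takes 5 to 13 N at the bar; firm means past 13 N; keep below 17.
- lever_left_bar (a point): Centre of the round cross bar at the end of the left lever's arm: 24 mm long along the rack's x, 14 mm thick, 60 mm from the pivot. A roller, turning freely on the arm: it can be pinched from above on its two end faces and swung.
- lever_left_pivot (a point): Pivot of the left lever, axis along the rack's x, 63 mm to +y of the rack's middle and 94.5 mm above its origin.
- lever_right (a joint): The same for the lever at the rack's -y guide, the mirror image: 0 upright, positive when the arm leans outward (-y).
- lever_right_bar (a point): Centre of the cross bar of the right lever, as on the left.
- lever_right_pivot (a point): Pivot of the right lever, 63 mm to -y of the rack's middle and 94.5 mm above its origin.
- tweezers: Bystander: steel tweezers lying on the bench, 134 mm long, 6 mm high.
- dish: Bystander: flat closed glass dish, 90 mm across, 14 mm high.
- pot: Bystander: black square seedling pot, 75 mm wide, 55 mm high, with grass to about 110 mm.
- vial: Bystander: small amber glass jar, 32 mm across, about 60 mm high.
There are look-alikes about, which are no part of the job. There is more than one size of the part that bears board_grip; the job needs the smaller. Leave any pink look-alike of the rack alone.

How it is judged:
By the outcome, as a careful person would: the job done as asked, in the order asked, and still so for the second after the job is handed in, with the robot touching nothing.
It also fails if it takes over 72 s, if anything falls off the work surface, if the arm or the gripper's body presses on something with over 40 N, if the wrist force passes 120 N, or if a joint passes its speed limit or range.

## Working session

There is one attempt and no reset: what is moved stays moved. The work goes in short steps, Python scripts to look and compute and a shell command to move; the robot and the scene stay as the last step left them, time stands still between calls to the robot, and variables do not carry over. Pictures are saved under pics/ and viewed, about 8 in all and at most 12, crops included, and the job is handed in when it is done.

```bash
ls; mkdir -p pics; python3 - <<'E'
from rig import manip
import cv2,numpy as np
s=manip.get_state();print(s)
for n in("scene","side"):
    d=manip.get_image(n);np.savez(n+"0.npz",**d);cv2.imwrite(f"pics/{n}0.png",d["pixels"])
    R=cv2.Rodrigues(d["rvec"])[0];print(n,-R.T@np.ravel(d["tvec"]),R[2])
E
```

```text
pics
{'clock': 0.0, 'qpos': array([-1.41597464e+00,  2.76598012e-01,  1.50611570e+00, -1.93513482e-05,
        1.36071412e+00, -1.20972370e-01]), 'qd': array([ 7.62047455e-05, -1.14703765e-03, -5.58973117e-04, -5.05297037e-04,
       -2.41743673e-03, -8.41218061e-04]), 'effort': array([ 4.53495286e-04, -4.16774118e+01, -2.45813048e+01, -1.95232758e-05,
        1.10033015e-02, -5.31151784e-06]), 'position': array([ 0.15650065, -0.55274631,  0.23044495]), 'ee_rot': array([-0.09655194, -0.70037624, -0.09784919,  0.70041158]), 'contact_force': array([ 0.8356385 , -0.88016145,  1.09278862]), 'moment': array([-0.01352084, -0.02382751, -0.03492053]), 'width': 0.08541674793884144}
scene [1.20861977 0.67481407 0.81056744] [-0.56537246 -0.57041692 -0.59580074]
side [ 0.26964831 -0.77502179  0.58751454] [ 0.2641408   0.82479004 -0.49995102]
```

View pics/scene0.png

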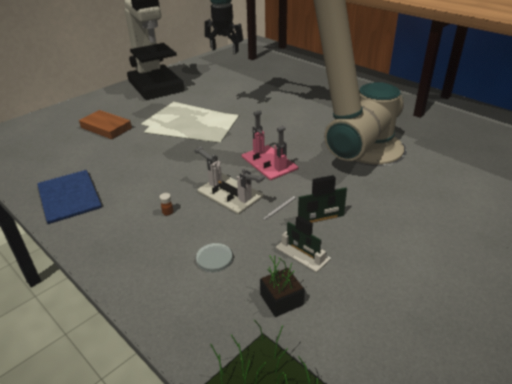

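View pics/side0.png

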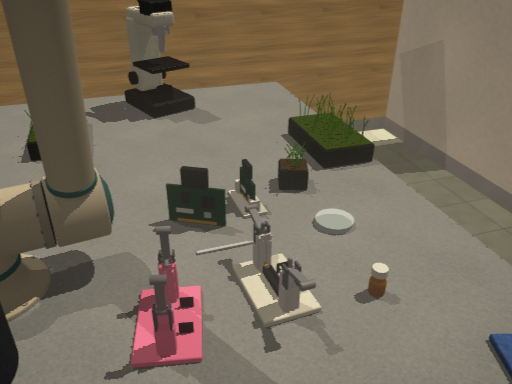

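Scene view: the candidates for the board are the small one in the white stand at (303,240) and the larger board at (323,200). For the rack they are the white one at (228,188) and the pink one at (270,160). In the side view the small board is at (247,190), the large one at (195,200), the white rack at (278,285) and the pink one at (170,320). I choose the small board in the white stand and the white rack.

```bash
cat > h.py <<'E'
import numpy as np,cv2
def load(n): return dict(np.load(n))
def cam(d): return cv2.Rodrigues(d["rvec"])[0],np.ravel(d["tvec"])
def world(d):
    R,t=cam(d);K=d["intrinsics"];z=d["depth"];v,u=np.mgrid[:z.shape[0],:z.shape[1]]
    P=np.stack([(u-K[0,2])/K[0,0]*z,(v-K[1,2])/K[1,1]*z,z],-1)
    W=(P-t)@R; W[z==0]=np.nan; return W
def ray(d,uv,h):
    R,t=cam(d);K=d["intrinsics"];o=-R.T@t
    r=R.T@np.linalg.inv(K)@np.array([uv[0],uv[1],1.]);return o+r*(h-o[2])/r[2]
def proj(d,P): return cv2.projectPoints(np.float64(P).reshape(-1,1,3),d["rvec"],d["tvec"],d["intrinsics"],None)[0][:,0]
E
python3 - <<'E'
from h import *
for n,pts,crop in(("scene",dict(stand=(303,258),grip=(304,227),big=(323,188),rack=(228,195),pink=(270,160)),(180,140,350,290)),("side",dict(stand=(250,205),grip=(246,170),big=(195,178),rack=(262,300)),(210,140,340,330))):
    d=load(n+"0.npz");W=world(d)
    for k,(u,v) in pts.items(): print(n,k,np.nanmedian(W[v-1:v+2,u-1:u+2].reshape(-1,3),0).round(3))
    a,b,c,e=crop;I=d["pixels"][b:e,a:c];cv2.imwrite(f"c_{n}.png",cv2.resize(I,None,fx=3,fy=3,interpolation=cv2.INTER_CUBIC))
    hsv=cv2.cvtColor(d["pixels"],cv2.COLOR_BGR2HSV)
    m=((hsv[...,2]>135)&(hsv[...,1]<70)).astype(np.uint8)
    nn,L,st,ce=cv2.connectedComponentsWithStats(m)
    for i in range(1,nn):
        if st[i,4]>80:
            q=W[L==i];q=q[np.isfinite(q[:,0])]
            if len(q): print(n,st[i],np.median(q,0).round(3))
A=cv2.imread("c_scene.png");B=cv2.imread("c_side.png");H=450
A=cv2.resize(A,(int(A.shape[1]*H/A.shape[0]),H));B=cv2.resize(B,(int(B.shape[1]*H/B.shape[0]),H))
O=np.hstack([A,B]);print(O.shape);f=min(1,800/O.shape[1]);cv2.imwrite("pics/crop0.png",cv2.resize(O,None,fx=f,fy=f))
E
```

```text
scene stand [0.572 0.181 0.01 ]
scene grip [0.561 0.17  0.097]
scene big [0.426 0.121 0.115]
scene rack [ 0.543 -0.122  0.031]
scene pink [ 0.308 -0.177  0.014]
scene [257   0   7  35 189] [-1.502 -1.999 -0.252]
scene [ 141  101   97   41 2518] [ 0.311 -0.595  0.005]
scene [362 100  21  14 171] [0.081 0.034 0.196]
scene [345 109  28  22 227] [0.186 0.064 0.196]
scene [380 141  23  21 235] [0.005 0.085 0.014]
scene [198 183  62  29 531] [ 0.547 -0.136  0.013]
scene [ 17 224  21  28 154] [ 0.836 -1.38  -0.749]
scene [  0 228  15  34 196] [ 0.94  -1.42  -0.748]
scene [196 243  35  24 654] [0.721 0.015 0.015]
scene [277 243  54  28 425] [0.574 0.176 0.009]
scene [ 32 251  20  21 224] [ 0.855 -1.193 -0.748]
scene [  0 267  12  13 104] [ 1.007 -1.24  -0.749]
scene [  32  271   64   60 1842] [ 0.894 -0.873 -0.748]
scene [   0  298   63   60 2026] [ 1.058 -0.841 -0.748]
scene [  69  315   65   61 1896] [ 0.892 -0.56  -0.748]
scene [ 54 338  14  10  91] [ 1.    -0.685 -0.749]
scene [104 356  56  28 863] [ 0.871 -0.37  -0.749]
side stand [ 0.503 -0.037  0.118]
side grip [0.551 0.152 0.098]
side big [0.42  0.104 0.121]
side rack [ 0.476 -0.191  0.013]
side [440  35  27  57 750] [ 2.292  1.542 -0.091]
side [   21    82   478   302 56828] [ 0.626 -0.016  0.001]
side [ 84  96  41  17 289] [2.270e-01 1.088e+00 1.000e-03]
side [  9 105  19  13 115] [-6.000e-02  1.049e+00  1.000e-03]
side [ 447  112   65   77 2282] [ 2.292  1.212 -0.54 ]
side [  0 123  29  37 512] [-0.045  0.732  0.001]
side [363 129  34  13 296] [ 2.165  2.022 -0.75 ]
side [  0 162  46  27 568] [0.019 0.486 0.001]
side [240 272  39  37 679] [ 0.476 -0.164  0.013]
side [  72  304   63   54 1003] [ 0.215 -0.147  0.001]
side [148 369  52  15 225] [ 0.298 -0.3    0.001]
(450, 817, 3)
```

View pics/crop0.png

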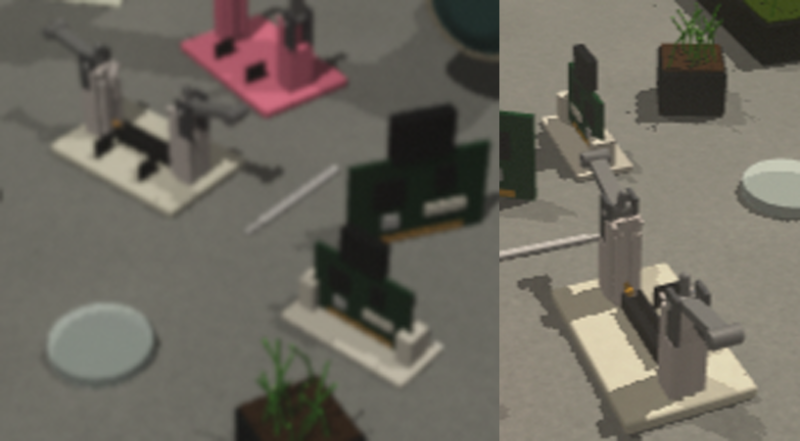

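Crop: the small green board with the black grip stands in the white stand. The white rack has both levers leaning outward. The large board and the pink rack are separate. Next I fit both from the depth clouds.

```bash
python3 - <<'E'
from h import *
P=[];C=[]
for n in("scene","side"):
    d=load(n+"0.npz");w=world(d).reshape(-1,3);k=np.isfinite(w[:,0]);P.append(w[k]);C.append(d["pixels"].reshape(-1,3)[k])
for nm,c,r,zr,white in(("rackbase",(.545,-.12),.13,(.008,.016),1),("standbase",(.56,.16),.085,(.004,.013),1),("grip",(.556,.16),.05,(.084,.118),0),("board",(.556,.16),.07,(.04,.076),0)):
    for i,(w,c3) in enumerate(zip(P,C)):
        c3=c3.astype(int);
        k=(np.hypot(w[:,0]-c[0],w[:,1]-c[1])<r)&(w[:,2]>zr[0])&(w[:,2]<zr[1])
        if not white:k&=c3.max(1)<80
        else: k&=c3.max(1)>60
        q=w[k]
        if len(q)<8: print(nm,i,len(q));continue
        rc=cv2.minAreaRect((q[:,:2]*1000).astype(np.float32))
        u=np.linalg.svd(q[:,:2]-q[:,:2].mean(0),full_matrices=False)[2][0]
        print(nm,i,len(q),np.round(rc[0],1),np.round(rc[1],1),round(rc[2],1),"mean",q.mean(0).round(4),"dir",np.degrees(np.arctan2(u[1],u[0])).round(1),"zmax",q[:,2].max().round(3))
for i,(w,_) in enumerate(zip(P,C)):
    k=(np.hypot(w[:,0]-.545,w[:,1]+.12)<.19)&(w[:,2]>.1)&(w[:,2]<.2);q=w[k]
    print("levers",i,len(q))
    m=cv2.kmeans(q.astype(np.float32),2,None,(3,50,1e-5),5,cv2.KMEANS_PP_CENTERS);print(m[2].round(3))
E
```

```text
rackbase 0 742 [ 508.3 -118.6] [114.  238.4] 2.9 mean [ 0.5237 -0.1396  0.0127] dir 98.0 zmax 0.016
rackbase 1 2084 [ 508.8 -122.2] [110.1 242. ] 3.9 mean [ 0.4993 -0.1695  0.0126] dir -73.5 zmax 0.016
standbase 0 544 [576.6 169.9] [123.8 156. ] 46.0 mean [0.5694 0.1737 0.0084] dir 99.6 zmax 0.013
standbase 1 339 [556.  160.6] [ 61.  133.8] 2.3 mean [0.5452 0.1531 0.0086] dir -76.1 zmax 0.012
grip 0 210 [555.3 165.2] [16.  44.1] 2.1 mean [0.5583 0.1672 0.1026] dir 94.9 zmax 0.116
grip 1 140 [554.8 159.8] [10.9 47.9] 2.5 mean [0.5533 0.1543 0.1016] dir -83.9 zmax 0.115
board 0 378 [557.1 164.6] [  9.1 101.8] 3.9 mean [0.5571 0.167  0.0586] dir 92.9 zmax 0.076
board 1 195 [553.5 158.4] [  6.  103.2] 3.7 mean [0.554  0.1527 0.0582] dir -87.3 zmax 0.075
levers 0 288
[[ 0.506 -0.061  0.109]
 [ 0.518 -0.244  0.108]]
levers 1 750
[[ 0.505 -0.068  0.109]
 [ 0.517 -0.251  0.108]]
```

```bash
cat >> h.py <<'E'
from scipy.spatial.transform import Rotation as Ro
def pose(s):
    q=s["ee_rot"];return np.array(s["position"]),Ro.from_quat([q[1],q[2],q[3],q[0]])
def plan(tgt,psi,s=None):
    "tool down, jaw axis at world angle psi (deg); prints delta_pos cm and dr"
    if s is None:
        from rig import manip;s=manip.get_state()
    p,R=pose(s);a=np.radians(psi);best=None
    for k in(0,np.pi):
        y=np.array([np.cos(a+k),np.sin(a+k),0]);x=np.array([0,0,-1.]);D=Ro.from_matrix(np.c_[x,y,np.cross(x,y)])
        dr=(R.inv()*D).as_rotvec()
        if best is None or np.linalg.norm(dr)<np.linalg.norm(best):best=dr
    dp=R.inv().apply(np.array(tgt)-p)*100
    print("dp",dp.round(2),"dr",best.round(3),"pos",p.round(4),"F",np.round(s["contact_force"],1),"t",round(s["clock"],2),"w",round(s["width"],4))
E
python3 - <<'E'
from h import *
from rig import manip
s=manip.get_state();p,R=pose(s);print(R.as_matrix().round(3))
plan((.47,-.156,.36),3.5)
d=manip.get_image("wrist");Rc,t=cam(d);c=-Rc.T@t
print("cam in tool",R.inv().apply(c-p).round(4),"fwd",R.inv().apply(Rc[2]).round(3),d["intrinsics"][0,0])
E
```

```text
[[-0.     0.272 -0.962]
 [ 0.002 -0.962 -0.272]
 [-1.    -0.002 -0.   ]]
dp [-12.89 -29.67 -40.97] dr [-1.356e+00 -1.000e-03  1.000e-03] pos [ 0.1565 -0.5528  0.2305] F [-0.1 -0.1 -0.2] t 0.1 w 0.0854
cam in tool [-0.1424 -0.0009 -0.0818] fwd [ 0.949 -0.001  0.315] 315.8280908680902
```

```bash
python3 -m creep '{"delta_pos":[[-2,-3,-4],[-4,-7,-9],[-6,-11,-13.5],[-8,-14.5,-18],[-9.5,-18,-22.5],[-11,-21,-27],[-11,-24.5,-31.5],[-11,-28,-36],[-11,-31,-40],[-11,-33,-43]],"dr":[[-0.13,0,0],[-0.27,0,0],[-0.41,0,0],[-0.55,0,0],[-0.69,0,0],[-0.83,0,0],[-0.97,0,0],[-1.11,0,0],[-1.25,0,0],[-1.356,0,0]]}' 1 40; python3 - <<'E'
from h import *
plan((.512,-.07,.34),3.5)
E
```

```text
clock: 1.15
position: [0.4453, -0.1624, 0.3398]
ee_rot: [0.516, 0.483, 0.516, -0.483]
contact_force: [-0.3, -1.3, 0.8]
width: 0.0854
dp [-0.02  7.27 -8.78] dr [ 0.005  0.001 -0.001] pos [ 0.4453 -0.1624  0.3398] F [-0.3 -1.3  0.8] t 1.15 w 0.0854
```

```bash
python3 -m creep '{"delta_pos":[[0,3,-3.5],[0,6,-7],[0,7.3,-8.8],[0,7.3,-8.8],[0,7.3,-8.8]],"dr":[[0,0,0],[0,0,0],[0,0,0],[0,0,0],[0,0,0]]}'; python3 - <<'E'
from h import *
from rig import manip
d=manip.get_image("wrist");np.savez("w1.npz",**d)
W=world(d);hsv=cv2.cvtColor(d["pixels"],cv2.COLOR_BGR2HSV)
v,u=np.mgrid[:384,:512]
k=np.isfinite(W[...,0])&(np.hypot(W[...,0]-.512,W[...,1]+.156)<.13)
for lo,hi in((.009,.015),(.085,.093),(.093,.13)):
    m=k&(W[...,2]>lo)&(W[...,2]<hi)
    nn,L,st,ce=cv2.connectedComponentsWithStats(m.astype(np.uint8))
    for i in range(1,nn):
        if st[i,4]>30:
            q=W[L==i];rc=cv2.minAreaRect((q[:,:2]*1000).astype(np.float32));print(lo,st[i,4],np.round(rc[0],1),np.round(rc[1],1),round(rc[2],1),"z",q[:,2].mean().round(4),"px",ce[i].round())
cv2.imwrite("pics/w1.png",d["pixels"])
E
```

```text
clock: 1.65
position: [0.5117, -0.072, 0.3391]
ee_rot: [0.515, 0.484, 0.516, -0.485]
contact_force: [0.5, 0.8, -0.1]
width: 0.0853
0.009 2596 [ 481.1 -156.1] [ 45.3 169.1] 4.0 z 0.0116 px [231. 192.]
0.009 2492 [ 544.9 -151.3] [ 46.6 167.4] 3.7 z 0.0117 px [274. 191.]
0.085 45 [ 500.7 -104.5] [14.5  7.4] 83.4 z 0.0897 px [245. 180.]
0.085 41 [ 519.5 -102.9] [ 6.9 13.9] 18.1 z 0.0899 px [260. 179.]
0.085 167 [ 516.6 -204.8] [29.5 15.6] 4.1 z 0.0893 px [253. 249.]
0.093 949 [506.7 -63.4] [29.  72.4] 4.2 z 0.1084 px [251. 149.]
0.093 721 [ 517.8 -243.9] [29.2 70.4] 1.1 z 0.1061 px [252. 278.]
```

View pics/w1.png

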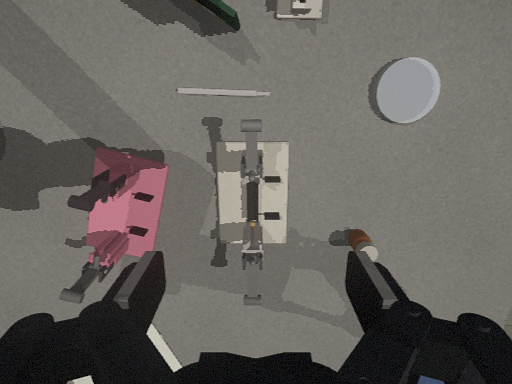

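Wrist view: rack base centred at about (252,192) px, with left bar (251,125), right bar (253,300), dish (408,90) and vial (362,245). The rack fit gives centre (0.513,-0.154) and yaw 3.8°, and the base measures 110 x 169 mm, which matches the given size. Now to hover over the grip.

```bash
python3 - <<'E'
from h import *
plan((.555,.162,.22),2.8)
E
```

```text
dp [ 11.91   5.78 -23.16] dr [0.012 0.001 0.001] pos [ 0.5115 -0.0726  0.3393] F [-0.9  0.2  0. ] t 1.7 w 0.0849
```

```bash
python3 -m creep '{"delta_pos":[[1,1,-4],[2,2,-8],[4,3,-12],[6,4,-16],[8,5,-20],[10,5.8,-23.2],[11.9,5.8,-23.2],[11.9,5.8,-23.2],[11.9,5.8,-23.2]],"dr":[[0.012,0,0],[0.012,0,0],[0.012,0,0],[0.012,0,0],[0.012,0,0],[0.012,0,0],[0.012,0,0],[0.012,0,0],[0.012,0,0]]}'; python3 - <<'E'
from h import *
from rig import manip
d=manip.get_image("wrist");np.savez("w2.npz",**d)
W=world(d);I=d["pixels"]
k=np.isfinite(W[...,0])&(np.hypot(W[...,0]-.555,W[...,1]-.162)<.09)
for lo,hi in((.004,.012),(.07,.085),(.085,.107),(.107,.12)):
    m=k&(W[...,2]>lo)&(W[...,2]<hi)
    nn,L,st,ce=cv2.connectedComponentsWithStats(m.astype(np.uint8))
    for i in range(1,nn):
        if st[i,4]>30:
            q=W[L==i];rc=cv2.minAreaRect((q[:,:2]*1000).astype(np.float32));print(lo,st[i,4],np.round(rc[0],1),np.round(rc[1],1),round(rc[2],1),"z",q[:,2].mean().round(4),"px",ce[i].round())
cv2.imwrite("pics/w2.png",I)
plan((.555,.162,.1),3)
E
```

```text
clock: 2.6
position: [0.5558, 0.1616, 0.2208]
ee_rot: [0.512, 0.488, 0.512, -0.488]
contact_force: [0.6, 0.9, -0.1]
width: 0.0856
0.004 4204 [557.2 164.6] [ 60.1 129. ] 2.5 z 0.0077 px [256. 152.]
0.07 209 [555.8 199.4] [11.8 29.3] 2.7 z 0.0782 px [256. 138.]
0.07 69 [559.1 120.9] [ 4.  14.7] 2.9 z 0.0777 px [256. 218.]
0.085 77 [556.5 185.6] [11.6  1.3] 3.1 z 0.0964 px [256. 157.]
0.107 710 [557.4 164.2] [11.2 44.1] 2.7 z 0.1117 px [257. 185.]
dp [12.16 -0.15 -0.05] dr [-0.005  0.    -0.001] pos [0.5563 0.1616 0.2216] F [0.2 0.1 1.3] t 2.65 w 0.0855
```

View pics/w2.png

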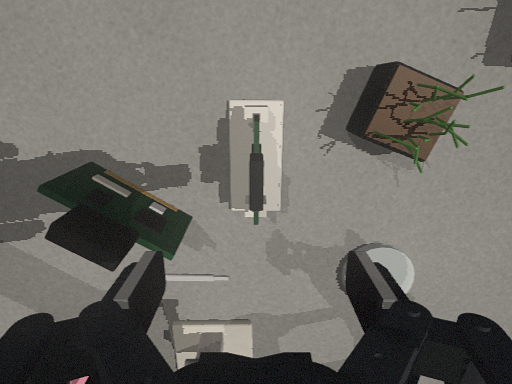

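Wrist view: grip at (257,185) px inside the white stand, upright, pot at (410,110), large board at (115,210). Grip fit: (0.5574, 0.1643), top at 0.112, 44 x 11 mm, which matches the description. I narrow the jaws and descend.

```bash
python3 -m creep '{"delta_pos":[[3,0.1,-0.26],[6.5,0.1,-0.26],[9.5,0.1,-0.26],[12,0.1,-0.26],[13.3,0.1,-0.26],[14.1,0.1,-0.26],[14.1,0.1,-0.26],[14.1,0.1,-0.26]],"dr":[[0,0,0],[0,0,0],[0,0,0],[0,0,0],[0,0,0],[0,0,0],[0,0,0],[0,0,0]]}' 0 30; python3 - <<'E'
from h import *
plan((.5574,.1643,.08),2.7)
E
```

```text
clock: 3.45
position: [0.5578, 0.1656, 0.0808]
ee_rot: [0.513, 0.488, 0.511, -0.487]
contact_force: [0.3, 0.0, -0.2]
width: 0.0426
dp [ 0.08 -0.05  0.13] dr [ 0.002 -0.    -0.003] pos [0.5578 0.1656 0.0808] F [ 0.3  0.  -0.2] t 3.45 w 0.0426
```

```bash
python3 -m creep '{"delta_pos":[[0.1,0,0.1],[0.1,0,0.1],[0.1,0,0.1],[0.1,0,0.1],[0.1,0,0.1],[0.1,0,0.1],[0.1,0,0.1],[0.1,0,0.1]],"dr":[[0,0,0],[0,0,0],[0,0,0],[0,0,0],[0,0,0],[0,0,0],[0,0,0],[0,0,0]]}' -1 40
```

```text
clock: 4.25
position: [0.5571, 0.1648, 0.0795]
ee_rot: [0.512, 0.488, 0.512, -0.487]
contact_force: [-0.9, 0.4, 6.0]
width: 0.0114
```

```bash
python3 -m creep '{"delta_pos":[[-0.5,0,0],[-1.5,0,0],[-3,0,0],[-5,0,0],[-8,0,0],[-11,0,0],[-14,0,0],[-15,0,0],[-15,0,0]],"dr":[[0,0,0],[0,0,0],[0,0,0],[0,0,0],[0,0,0],[0,0,0],[0,0,0],[0,0,0],[0,0,0]]}'; python3 - <<'E'
from h import *
plan((.513,-.154,.23),3.8)
E
```

```text
clock: 5.15
position: [0.5576, 0.1649, 0.2301]
ee_rot: [0.513, 0.489, 0.511, -0.487]
contact_force: [0.4, -0.2, -2.4]
width: 0.0113
dp [-2.000e-02 -6.020e+00  3.163e+01] dr [-0.017 -0.    -0.004] pos [0.5576 0.1649 0.2301] F [ 0.4 -0.2 -2.4] t 5.15 w 0.0113
```

```bash
python3 -m creep '{"delta_pos":[[0,-0.6,3],[0,-1.3,7],[0,-2.1,11],[0,-2.9,15],[0,-3.6,19],[0,-4.4,23],[0,-5.1,27],[0,-5.7,30],[0,-6,31.6],[0,-6,31.6]],"dr":[[-0.017,0,0],[-0.017,0,0],[-0.017,0,0],[-0.017,0,0],[-0.017,0,0],[-0.017,0,0],[-0.017,0,0],[-0.017,0,0],[-0.017,0,0],[-0.017,0,0]]}'; python3 - <<'E'
from h import *
from rig import manip
d=manip.get_image("side");np.savez("s3.npz",**d);e=manip.get_image("scene");np.savez("e3.npz",**e);w=manip.get_image("wrist");np.savez("w3.npz",**w)
p,R=pose(manip.get_state());x0,y0=p[:2]
for nm,i in(("side",d),("scene",e),("wrist",w)):
    W=world(i)
    for lo,hi in((.165,.185),(.185,.205),(.205,.228),(.228,.26)):
        k=np.isfinite(W[...,0])&(abs(W[...,0]-x0)<.02)&(abs(W[...,1]-y0)<.07)&(W[...,2]>lo)&(W[...,2]<hi)
        q=W[k]
        if len(q)>10:
            rc=cv2.minAreaRect((q[:,:2]*1000).astype(np.float32));print(nm,lo,len(q),np.round(rc[0],1),np.round(rc[1],1),round(rc[2],1))
plan((.513,-.154,.2),3.8)
I=np.hstack([d["pixels"][120:360,150:400],e["pixels"][80:240,150:317].repeat(1,0)[:240]] ) if 0 else d["pixels"][110:350,150:400]
cv2.imwrite("pics/s3.png",cv2.resize(I,None,fx=2.4,fy=2.4,interpolation=cv2.INTER_CUBIC))
E
```

```text
clock: 6.15
position: [0.5114, -0.1552, 0.2269]
ee_rot: [0.515, 0.484, 0.516, -0.484]
contact_force: [0.5, 0.0, -1.7]
width: 0.0113
side 0.165 266 [ 507.8 -159.5] [  7.1 101. ] 5.8
side 0.185 275 [ 508.2 -159.8] [  7.3 100.5] 6.1
side 0.205 302 [ 507.2 -160. ] [ 14.6 101.9] 8.9
side 0.228 408 [ 508.5 -162.4] [34.  38.1] 48.2
scene 0.165 166 [ 512.2 -153.7] [ 10.8 104.3] 4.2
scene 0.185 166 [ 512.7 -152.6] [ 10.6 102.2] 5.4
scene 0.205 200 [ 512.6 -151.9] [ 13.4 104.3] 5.0
scene 0.228 152 [ 512.9 -149.2] [34.7 40.3] 46.7
wrist 0.165 169 [ 510.3 -117.8] [ 9.3 29. ] 4.0
wrist 0.185 111 [ 509.1 -116.8] [ 9.1 26.6] 8.2
wrist 0.205 830 [ 509.1 -120.3] [11.1 33.6] 10.2
wrist 0.228 4276 [ 511.9 -152.9] [39.9 38.7] 51.1
dp [2.78 0.09 0.17] dr [ 0.    -0.002  0.001] pos [ 0.5121 -0.1524  0.2278] F [-0.6  0.7 -2.1] t 6.3 w 0.0117
```

View pics/s3.png

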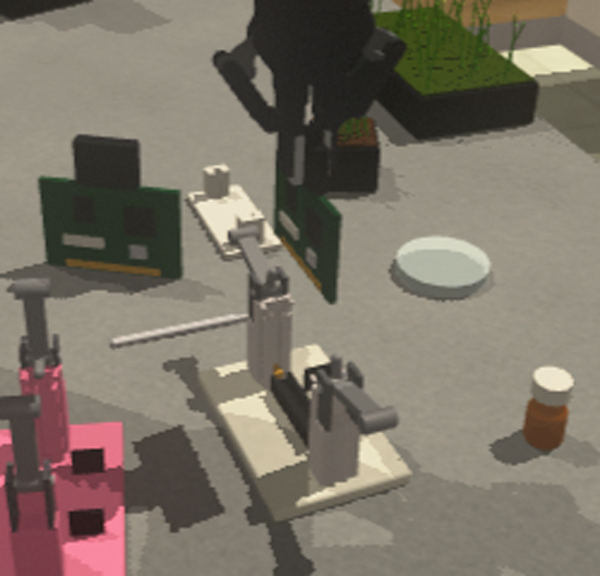

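The board hangs upright between the guides, the foot clear of the left lever at crop px (330,290). I lower it to just above the mouth.

```bash
python3 -m creep '{"delta_pos":[[1.5,0.1,0.1],[3,0.1,0.1],[4.5,0.1,0.1],[5.5,0.1,0.1],[5.7,0.1,0.1],[5.7,0.1,0.1]],"dr":[[0,0,0],[0,0,0],[0,0,0],[0,0,0],[0,0,0],[0,0,0]]}'; python3 - <<'E'
from h import *
from rig import manip
d=manip.get_image("wrist");np.savez("w4.npz",**d);W=world(d)
# board strip vs left guide at its mouth, as seen from +y camera
for nm,lo,hi,ya,yb in(("guide",.084,.0925,-.118,-.09),("boardtop",.14,.175,-.125,-.1),("board low",.1,.14,-.125,-.1)):
    k=np.isfinite(W[...,0])&(abs(W[...,0]-.512)<.03)&(W[...,2]>lo)&(W[...,2]<hi)&(W[...,1]>ya)&(W[...,1]<yb)
    q=W[k]
    if len(q)>3: print(nm,len(q),q.mean(0).round(4),q.min(0).round(4),q.max(0).round(4))
plan((.513,-.154,.16),3.8)
I=d["pixels"][100:300,160:360];cv2.imwrite("pics/w4.png",cv2.resize(I,None,fx=3,fy=3,interpolation=cv2.INTER_CUBIC))
E
```

```text
clock: 6.9
position: [0.5135, -0.154, 0.1715]
ee_rot: [0.516, 0.483, 0.517, -0.483]
contact_force: [-0.5, 0.3, -1.2]
width: 0.0115
guide 400 [ 0.5103 -0.1039  0.0894] [ 0.4949 -0.1114  0.0841] [ 0.5246 -0.0944  0.0925]
boardtop 520 [ 0.5114 -0.1127  0.1668] [ 0.5085 -0.1248  0.1413] [ 0.5144 -0.1046  0.1714]
board low 160 [ 0.5113 -0.1117  0.1243] [ 0.5073 -0.1248  0.1031] [ 0.5169 -0.1001  0.1399]
dp [ 1.2  -0.08 -0.05] dr [ 0.     0.    -0.001] pos [ 0.5138 -0.1544  0.172 ] F [-0.7 -0.7 -1.1] t 6.95 w 0.0113
```

View pics/w4.png

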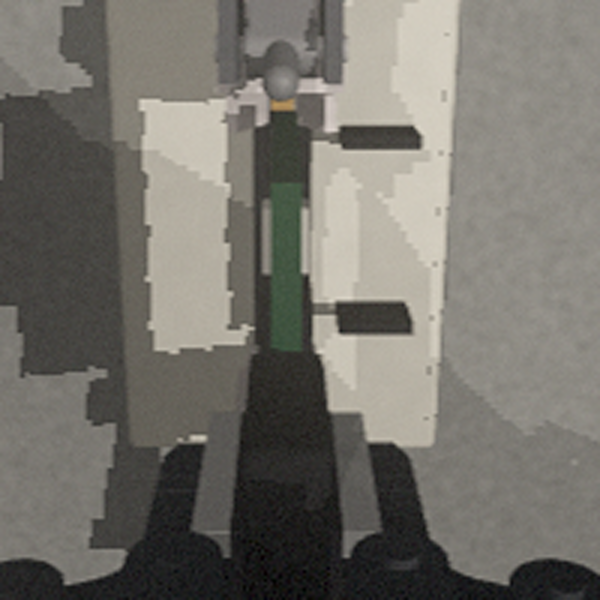

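Wrist crop: the board's top edge (287,265) lines up with the groove and brass at (283,105), about 1 mm off to +x. I correct that and lower slowly.

```bash
python3 -m creep '{"delta_pos":[[0.2,-0.08,0],[0.6,-0.08,0],[1,-0.08,0],[1.4,-0.08,0],[1.8,-0.08,0],[2.2,-0.08,0],[2.6,-0.08,0],[2.6,-0.08,0]],"dr":[[0,0,0],[0,0,0],[0,0,0],[0,0,0],[0,0,0],[0,0,0],[0,0,0],[0,0,0]]}'; python3 - <<'E'
from h import *
from rig import manip
plan((.513,-.154,.1),3.8);print(manip.get_state()["moment"])
E
```

```text
clock: 7.75
position: [0.5121, -0.1546, 0.1448]
ee_rot: [0.516, 0.483, 0.517, -0.483]
contact_force: [-0.6, -0.3, -0.9]
width: 0.0113
dp [ 4.48  0.1  -0.05] dr [-0.    -0.001  0.001] pos [ 0.5121 -0.1546  0.1448] F [-0.6 -0.3 -0.9] t 7.75 w 0.0113
[ 0.03242747 -0.0114808  -0.04758392]
```

```bash
python3 -m creep '{"delta_pos":[[0.5,0,0],[1,0,0],[1.5,0,0],[2,0,0],[2.5,0,0],[3,0,0],[3.5,0,0],[3.9,0,0],[4.1,0,0],[4.1,0,0]],"dr":[[0,0,0],[0,0,0],[0,0,0],[0,0,0],[0,0,0],[0,0,0],[0,0,0],[0,0,0],[0,0,0],[0,0,0]]}'
```

```text
clock: 8.75
position: [0.5124, -0.1547, 0.1042]
ee_rot: [0.516, 0.483, 0.516, -0.483]
contact_force: [-0.3, 0.1, -2.3]
width: 0.0113
```

```bash
python3 -m creep '{"delta_pos":[[0.1,0,0],[0.2,0,0],[0.3,0,0],[0.3,0,0]],"dr":[[0,0,0],[0,0,0],[0,0,0],[0,0,0]]}'; python3 -m creep '{"delta_pos":[[0.1,0,0],[0.2,0,0],[0.2,0,0]],"dr":[[0,0,0],[0,0,0],[0,0,0]]}'
```

```text
clock: 9.15
position: [0.5125, -0.1548, 0.1015]
ee_rot: [0.516, 0.483, 0.516, -0.483]
contact_force: [0.6, -1.2, -1.9]
width: 0.0112
clock: 9.45
position: [0.5126, -0.1548, 0.0995]
ee_rot: [0.516, 0.483, 0.516, -0.483]
contact_force: [0.7, 0.1, -1.4]
width: 0.0113
```

```bash
python3 -m creep '{"delta_pos":[[0.1,0,0],[0.15,0,0],[0.15,0,0]],"dr":[[0,0,0],[0,0,0],[0,0,0]]}';  python3 -m creep '{"delta_pos":[[0.1,0,0],[0.15,0,0],[0.15,0,0]],"dr":[[0,0,0],[0,0,0],[0,0,0]]}'
```

```text
clock: 9.75
position: [0.5127, -0.1549, 0.0993]
ee_rot: [0.517, 0.483, 0.516, -0.483]
contact_force: [-1.5, 1.0, 7.1]
width: 0.0113
clock: 10.05
position: [0.5128, -0.1549, 0.0993]
ee_rot: [0.517, 0.483, 0.516, -0.483]
contact_force: [-4.0, 2.0, 15.6]
width: 0.0114
```

Contact, with the lower edge near 28 mm, inside the expected 25 to 29. I relax and let go.

```bash
python3 -m creep '{"delta_pos":[[-0.2,0,0],[-0.27,0,0],[-0.27,0,0]],"dr":[[0,0,0],[0,0,0],[0,0,0]]}';  python3 -m creep '{"delta_pos":[[0,0,0],[0,0,0],[0,0,0],[0,0,0]],"dr":[[0,0,0],[0,0,0],[0,0,0],[0,0,0]]}' -0.2; python3 -m creep '{"delta_pos":[[-2,0,0],[-5,0,0],[-9,0,0],[-13,0,0],[-16,0,0],[-18,0,-3],[-18,0,-6],[-18,0,-8],[-18,0,-8],[-18,0,-8]],"dr":[[0,0,0],[0,0,0],[0,0,0],[0,0,0],[0,0,0],[0,0,0],[0,0,0],[0,0,0],[0,0,0],[0,0,0]]}'
python3 - <<'E'
from h import *
from rig import manip
d=manip.get_image("wrist");np.savez("w5.npz",**d);W=world(d)
c,s=np.cos(np.radians(3.8)),np.sin(np.radians(3.8));o=np.array([.513,-.154,0])
L=(W-o)@np.array([[c,-s,0],[s,c,0],[0,0,1]])   # rack frame
def box(x0,x1,y0,y1,z0,z1):
    k=np.isfinite(L[...,0])
    for a,(l,h) in enumerate(((x0,x1),(y0,y1),(z0,z1))):k&=(L[...,a]>l)&(L[...,a]<h)
    return L[k],k
for nm,b in(("grip top",(-.015,.015,-.03,.03,.11,.16)),("board top +y",(-.006,.006,.025,.048,.08,.13)),("board top -y",(-.006,.006,-.048,-.025,.08,.13))):
    q,k=box(*b)
    if len(q):print(nm,len(q),np.median(q,0).round(4),q.min(0).round(4),q.max(0).round(4))
for sg in(1,-1):
    y=sorted((sg*.075,sg*.14));q,k=box(-.02,.02,*y,.08,.17)
    a=abs(q[:,1]); e=q[a>a.max()-.014]; print("bar",sg,len(q),"end y",a.max().round(4),"bar mean",e.mean(0).round(4),"x",e[:,0].min().round(4),e[:,0].max().round(4),"zmax",e[:,2].max().round(4))
    # arm slope
    f=np.polyfit(a[a<a.max()-.016],q[a<a.max()-.016,2],1);print(" slope",f.round(3))
cv2.imwrite("pics/w5.png",d["pixels"]);print(manip.get_state()["clock"],manip.get_state()["position"])
E
```

```text
clock: 10.35
position: [0.5127, -0.1549, 0.0994]
ee_rot: [0.516, 0.483, 0.516, -0.483]
contact_force: [-1.1, 0.5, 3.0]
width: 0.0115
clock: 10.75
position: [0.5125, -0.1548, 0.0991]
ee_rot: [0.516, 0.483, 0.516, -0.483]
contact_force: [0.4, 0.9, 0.5]
width: 0.0341
clock: 11.75
position: [0.5073, -0.0751, 0.2792]
ee_rot: [0.517, 0.483, 0.516, -0.483]
contact_force: [0.8, 0.1, -0.9]
width: 0.0344
grip top 534 [0.     0.0047 0.1314] [-0.0053 -0.0226  0.1104] [0.0064 0.0213 0.134 ]
board top +y 92 [0.0001 0.0385 0.0974] [-0.0056  0.0251  0.0808] [0.0057 0.0478 0.0992]
board top -y 9 [ 0.0012 -0.046   0.0976] [-0.0011 -0.0479  0.0968] [ 0.0024 -0.0453  0.0986]
bar 1 840 end y 0.1272 bar mean [1.000e-04 1.210e-01 1.161e-01] x -0.0116 0.0117 zmax 0.1193
 slope [0.289 0.08 ]
bar -1 578 end y 0.1269 bar mean [-0.0005 -0.1186  0.1125] x -0.0122 0.0111 zmax 0.1161
 slope [0.245 0.083]
11.8 [ 0.50734529 -0.07560161  0.27907826]
```

View pics/w5.png

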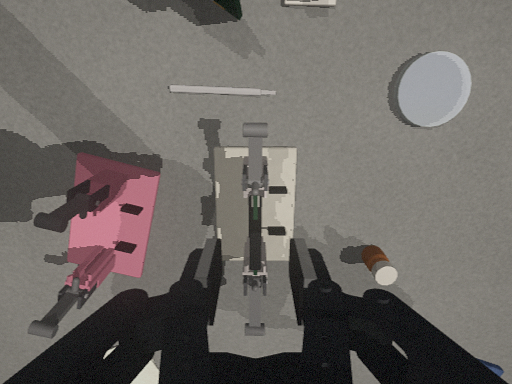

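Wrist view: board seated in the guides at (255,215) px, left bar (255,130), right bar (255,330). The board's top is level at 97.5 mm on both ends, so it rests on the blocks. Left bar is at rack y 0.120, z about 0.111 (angle about 1.28). Now to the left bar.

```bash
python3 - <<'E'
from h import *
plan((.505,-.0343,.092),3.8)
E
```

```text
dp [18.7   0.04 -4.15] dr [-0.     0.001  0.   ] pos [ 0.5073 -0.0756  0.2791] F [-0.4 -0.3 -0.4] t 11.8 w 0.0342
```

```bash
python3 -m creep '{"delta_pos":[[3,0,-3],[7,0,-4.1],[11,0,-4.1],[14,0,-4.1],[16.5,0,-4.1],[18.2,0,-4.1],[18.6,0,-4.1],[18.6,0,-4.1]],"dr":[[0,0,0],[0,0,0],[0,0,0],[0,0,0],[0,0,0],[0,0,0],[0,0,0],[0,0,0]]}' 0; python3 -m creep '{"delta_pos":[[0,0,0],[0,0,0],[0,0,0],[0,0,0],[0,0,0]],"dr":[[0,0,0],[0,0,0],[0,0,0],[0,0,0],[0,0,0]]}' -1 40
```

```text
clock: 12.6
position: [0.5045, -0.0349, 0.0927]
ee_rot: [0.516, 0.483, 0.516, -0.484]
contact_force: [0.7, 0.7, 0.2]
width: 0.0427
clock: 13.1
position: [0.5046, -0.0344, 0.0936]
ee_rot: [0.517, 0.483, 0.516, -0.483]
contact_force: [-2.1, -2.1, -0.1]
width: 0.023
```

```bash
python3 -m creep '{"delta_pos":[[-0.45,0,0.16],[-1.0,0,0.4],[-1.37,0,0.61],[-1.77,0,0.87],[-2.15,0,1.16],[-2.46,0,1.45],[-2.46,0,1.45]],"dr":[[0,0,0],[0,0,0],[0,0,0],[0,0,0],[0,0,0],[0,0,0],[0,0,0]]}'; cat > st.py <<'E'
from h import *
from rig import manip
import sys
s=manip.get_state();p,_=pose(s);a=np.radians(3.8);c,n=np.cos(a),np.sin(a)
A=np.array([[c,n,0],[-n,c,0],[0,0,1]]);sg=float(sys.argv[1])
q=A@(p-[.513,-.154,0]);F=A@np.array(s["contact_force"])
y,z=sg*q[1]-.063,q[2]+.0185-.0945
th=np.arctan2(y,z);t=np.array([-sg*np.cos(th),np.sin(th)]);r=np.array([sg*np.sin(th),np.cos(th)])
print("rack",q.round(4),"th",th.round(3),"rad",np.hypot(y,z).round(4),"F",F.round(1),"push(tang)",-(F[1:]@t).round(1),"radial",(F[1:]@r).round(1),"M",np.round(s["moment"],2),"w",round(s["width"],4),"t",round(s["clock"],2))
E
python3 st.py 1
```

```text
clock: 13.8
position: [0.5055, -0.0483, 0.1187]
ee_rot: [0.516, 0.484, 0.516, -0.483]
contact_force: [-1.9, 3.8, 5.0]
width: 0.0227
rack [-0.0004  0.106   0.1187] th 0.789 rad 0.0606 F [-1.7  4.   5. ] push(tang) -0.8 radial 6.3 M [0.57 0.38 0.05] w 0.0227 t 13.8
```

```bash
python3 -m creep '{"delta_pos":[[-0.27,0,0.18],[-0.49,0,0.37],[-0.49,0,0.37]],"dr":[[0,0,0],[0,0,0],[0,0,0]]}'; python3 st.py 1;python3 -m creep '{"delta_pos":[[-0.19,0,0.23],[-0.37,0,0.48],[-0.37,0,0.48]],"dr":[[0,0,0],[0,0,0],[0,0,0]]}'; python3 st.py 1
```

```text
clock: 14.1
position: [0.5058, -0.0527, 0.123]
ee_rot: [0.516, 0.483, 0.516, -0.483]
contact_force: [-2.5, 1.2, 2.9]
width: 0.023
rack [-0.0005  0.1016  0.123 ] th 0.687 rad 0.0608 F [-2.4  1.3  2.9] push(tang) -0.8 radial 3.1 M [0.26 0.38 0.11] w 0.023 t 14.1
clock: 14.4
position: [0.5061, -0.0574, 0.1268]
ee_rot: [0.516, 0.483, 0.516, -0.483]
contact_force: [-3.7, 1.8, 3.9]
width: 0.0227
rack [-0.0004  0.0968  0.1268] th 0.587 rad 0.061 F [-3.6  2.1  3.9] push(tang) -0.4 radial 4.4 M [0.3  0.38 0.08] w 0.0227 t 14.4
```

```bash
python3 -m creep '{"delta_pos":[[-0.2,0,0.24],[-0.2,0,0.24]],"dr":[[0,0,0],[0,0,0]]}'; python3 st.py 1;python3 -m creep '{"delta_pos":[[-0.17,0,0.24],[-0.17,0,0.24]],"dr":[[0,0,0],[0,0,0]]}'; python3 st.py 1
```

```text
clock: 14.6
position: [0.5063, -0.0601, 0.1286]
ee_rot: [0.517, 0.483, 0.516, -0.483]
contact_force: [-2.1, 1.1, 2.7]
width: 0.023
rack [-0.0005  0.0942  0.1286] th 0.535 rad 0.0612 F [-2.   1.3  2.7] push(tang) -0.3 radial 3.0 M [0.11 0.31 0.1 ] w 0.023 t 14.6
clock: 14.8
position: [0.5064, -0.0625, 0.1301]
ee_rot: [0.516, 0.483, 0.516, -0.484]
contact_force: [-2.2, -0.2, 0.1]
width: 0.023
rack [-0.0005  0.0917  0.1301] th 0.488 rad 0.0613 F [-2.2 -0.   0.1] push(tang) -0.0 radial 0.0 M [-0.08  0.33  0.1 ] w 0.023 t 14.8
```

```bash
python3 -m creep '{"delta_pos":[[-0.12,0,0.24],[-0.12,0,0.24]],"dr":[[0,0,0],[0,0,0]]}'; python3 st.py 1;python3 -m creep '{"delta_pos":[[-0.11,0,0.24],[-0.11,0,0.24]],"dr":[[0,0,0],[0,0,0]]}'; python3 st.py 1
```

```text
clock: 15.0
position: [0.5066, -0.0647, 0.1313]
ee_rot: [0.516, 0.483, 0.516, -0.483]
contact_force: [-1.5, -0.6, 0.1]
width: 0.023
rack [-0.0005  0.0895  0.1313] th 0.448 rad 0.0614 F [-1.5 -0.5  0.1] push(tang) -0.5 radial -0.1 M [-0.03  0.24  0.05] w 0.023 t 15.0
clock: 15.2
position: [0.5067, -0.0668, 0.1324]
ee_rot: [0.516, 0.483, 0.516, -0.483]
contact_force: [-1.2, -0.5, -1.0]
width: 0.0231
rack [-0.0005  0.0875  0.1324] th 0.409 rad 0.0615 F [-1.2 -0.4 -1. ] push(tang) 0.0 radial -1.1 M [0.14 0.21 0.18] w 0.0231 t 15.2
```

```bash
python3 -m creep '{"delta_pos":[[-0.09,0,0.22],[-0.09,0,0.22]],"dr":[[0,0,0],[0,0,0]]}'; python3 st.py 1;python3 -m creep '{"delta_pos":[[-0.07,0,0.22],[-0.07,0,0.22]],"dr":[[0,0,0],[0,0,0]]}'; python3 st.py 1
```

```text
clock: 15.4
position: [0.5067, -0.0685, 0.1332]
ee_rot: [0.516, 0.483, 0.516, -0.483]
contact_force: [-2.1, 2.3, -0.9]
width: 0.0227
rack [-0.0006  0.0857  0.1332] th 0.379 rad 0.0615 F [-1.9  2.5 -0.9] push(tang) 2.6 radial 0.1 M [0.39 0.17 0.14] w 0.0227 t 15.4
clock: 15.6
position: [0.5068, -0.0701, 0.1339]
ee_rot: [0.516, 0.484, 0.517, -0.483]
contact_force: [-1.5, 4.6, -2.1]
width: 0.0229
rack [-0.0006  0.0841  0.1339] th 0.35 rad 0.0616 F [-1.2  4.7 -2.1] push(tang) 5.1 radial -0.4 M [0.76 0.1  0.08] w 0.0229 t 15.6
```

Toe met the board near 0.38. I push on in small steps, watching the force.

```bash
python3 -m creep '{"delta_pos":[[-0.06,0,0.17],[-0.06,0,0.17]],"dr":[[0,0,0],[0,0,0]]}'; python3 st.py 1;python3 -m creep '{"delta_pos":[[-0.05,0,0.15],[-0.05,0,0.15]],"dr":[[0,0,0],[0,0,0]]}'; python3 st.py 1
```

```text
clock: 15.8
position: [0.5069, -0.0714, 0.1344]
ee_rot: [0.515, 0.484, 0.517, -0.483]
contact_force: [-0.1, 5.7, -2.3]
width: 0.0229
rack [-0.0007  0.0829  0.1344] th 0.328 rad 0.0617 F [ 0.2  5.7 -2.3] push(tang) 6.1 radial -0.3 M [1.   0.1  0.12] w 0.0229 t 15.8
clock: 16.0
position: [0.5069, -0.0724, 0.1348]
ee_rot: [0.515, 0.484, 0.517, -0.483]
contact_force: [-0.5, 6.7, -3.1]
width: 0.0224
rack [-0.0007  0.0818  0.1348] th 0.309 rad 0.0618 F [-0.1  6.7 -3.1] push(tang) 7.3 radial -0.9 M [1.11 0.06 0.08] w 0.0224 t 16.0
```

```bash
python3 -m creep '{"delta_pos":[[-0.04,0,0.15],[-0.04,0,0.15]],"dr":[[0,0,0],[0,0,0]]}'; python3 st.py 1
```

```text
clock: 16.2
position: [0.5069, -0.0735, 0.1352]
ee_rot: [0.515, 0.484, 0.517, -0.482]
contact_force: [-1.0, 8.3, -2.0]
width: 0.023
rack [-0.0007  0.0808  0.1352] th 0.292 rad 0.0618 F [-0.4  8.4 -2. ] push(tang) 8.6 radial 0.5 M [1.3  0.07 0.12] w 0.023 t 16.2
```

```bash
python3 -m creep '{"delta_pos":[[-0.04,0,0.15],[-0.04,0,0.15]],"dr":[[0,0,0],[0,0,0]]}'; python3 st.py 1;python3 -m creep '{"delta_pos":[[-0.04,0,0.12],[-0.04,0,0.12]],"dr":[[0,0,0],[0,0,0]]}'; python3 st.py 1
```

```text
clock: 16.4
position: [0.5071, -0.0745, 0.1356]
ee_rot: [0.514, 0.485, 0.517, -0.482]
contact_force: [-1.5, 8.9, -3.0]
width: 0.023
rack [-0.0007  0.0797  0.1356] th 0.273 rad 0.0619 F [-0.9  9.  -3. ] push(tang) 9.5 radial -0.5 M [1.48 0.02 0.15] w 0.023 t 16.4
clock: 16.6
position: [0.5071, -0.0754, 0.1359]
ee_rot: [0.514, 0.485, 0.518, -0.482]
contact_force: [-1.0, 10.2, -1.8]
width: 0.023
rack [-0.0007  0.0788  0.1359] th 0.258 rad 0.0619 F [-0.3 10.2 -1.8] push(tang) 10.4 radial 0.8 M [ 1.58 -0.01  0.1 ] w 0.023 t 16.6
```

```bash
python3 -m creep '{"delta_pos":[[-0.03,0,0.13],[-0.03,0,0.13]],"dr":[[0,0,0],[0,0,0]]}'; python3 st.py 1;python3 -m creep '{"delta_pos":[[-0.03,0,0.12],[-0.03,0,0.12]],"dr":[[0,0,0],[0,0,0]]}'; python3 st.py 1
```

```text
clock: 16.8
position: [0.5071, -0.0766, 0.1362]
ee_rot: [0.514, 0.485, 0.518, -0.482]
contact_force: [-0.6, 9.8, -2.2]
width: 0.0232
rack [-0.0007  0.0776  0.1362] th 0.237 rad 0.0619 F [ 0.1  9.8 -2.2] push(tang) 10.0 radial 0.1 M [1.56 0.03 0.18] w 0.0232 t 16.8
clock: 17.0
position: [0.5072, -0.0779, 0.1365]
ee_rot: [0.514, 0.485, 0.518, -0.482]
contact_force: [-1.1, 10.3, -1.7]
width: 0.0227
rack [-0.0007  0.0764  0.1365] th 0.217 rad 0.062 F [-0.4 10.4 -1.7] push(tang) 10.5 radial 0.5 M [1.56 0.   0.07] w 0.0227 t 17.0
```

```bash
python3 -m creep '{"delta_pos":[[-0.03,0,0.15],[-0.03,0,0.15]],"dr":[[0,0,0],[0,0,0]]}'; python3 st.py 1;python3 -m creep '{"delta_pos":[[-0.03,0,0.15],[-0.03,0,0.15]],"dr":[[0,0,0],[0,0,0]]}'; python3 st.py 1
```

```text
clock: 17.2
position: [0.5074, -0.0794, 0.1369]
ee_rot: [0.514, 0.485, 0.518, -0.482]
contact_force: [0.1, 9.5, -1.9]
width: 0.0228
rack [-0.0007  0.0748  0.1369] th 0.192 rad 0.062 F [ 0.7  9.5 -1.9] push(tang) 9.7 radial -0.1 M [1.54 0.08 0.07] w 0.0228 t 17.2
clock: 17.4
position: [0.5074, -0.0809, 0.1372]
ee_rot: [0.514, 0.485, 0.518, -0.482]
contact_force: [-0.8, 9.5, -2.4]
width: 0.023
rack [-0.0007  0.0733  0.1372] th 0.166 rad 0.062 F [-0.1  9.6 -2.4] push(tang) 9.8 radial -0.8 M [1.54 0.09 0.13] w 0.023 t 17.4
```

```bash
python3 -m creep '{"delta_pos":[[-0.02,0,0.12],[-0.02,0,0.12]],"dr":[[0,0,0],[0,0,0]]}'; python3 st.py 1
```

```text
clock: 17.6
position: [0.5075, -0.0821, 0.1374]
ee_rot: [0.514, 0.485, 0.518, -0.482]
contact_force: [-0.4, 10.3, -2.3]
width: 0.0233
rack [-0.0007  0.0721  0.1374] th 0.147 rad 0.0621 F [ 0.3 10.3 -2.3] push(tang) 10.6 radial -0.7 M [1.56 0.04 0.12] w 0.0233 t 17.6
```

```bash
python3 -m creep '{"delta_pos":[[-0.02,0,0.13],[-0.02,0,0.13]],"dr":[[0,0,0],[0,0,0]]}'; python3 st.py 1;python3 -m creep '{"delta_pos":[[-0.02,0,0.13],[-0.02,0,0.13]],"dr":[[0,0,0],[0,0,0]]}'; python3 st.py 1
```

```text
clock: 17.8
position: [0.5076, -0.0835, 0.1376]
ee_rot: [0.514, 0.485, 0.518, -0.482]
contact_force: [-0.1, 9.0, -1.8]
width: 0.0229
rack [-0.0007  0.0707  0.1376] th 0.125 rad 0.0621 F [ 0.5  9.  -1.8] push(tang) 9.1 radial -0.7 M [1.55 0.08 0.08] w 0.0229 t 17.8
clock: 18.0
position: [0.5077, -0.0848, 0.1378]
ee_rot: [0.514, 0.485, 0.518, -0.482]
contact_force: [-1.1, 9.7, -1.4]
width: 0.0228
rack [-0.0007  0.0694  0.1378] th 0.103 rad 0.0621 F [-0.5  9.7 -1.4] push(tang) 9.8 radial -0.4 M [1.53 0.05 0.08] w 0.0228 t 18.0
```

```bash
python3 -m creep '{"delta_pos":[[-0.01,0,0.13],[-0.01,0,0.13]],"dr":[[0,0,0],[0,0,0]]}'; python3 st.py 1
```

```text
clock: 18.2
position: [0.5078, -0.0862, 0.138]
ee_rot: [0.514, 0.485, 0.518, -0.482]
contact_force: [0.2, 9.1, -1.6]
width: 0.0229
rack [-0.0007  0.068   0.138 ] th 0.081 rad 0.0622 F [ 0.8  9.1 -1.6] push(tang) 9.1 radial -0.8 M [1.52 0.05 0.09] w 0.0229 t 18.2
```

```bash
python3 -m creep '{"delta_pos":[[-0.01,0,0.12],[-0.01,0,0.12]],"dr":[[0,0,0],[0,0,0]]}'; python3 st.py 1;python3 -m creep '{"delta_pos":[[-0.01,0,0.1],[-0.01,0,0.1]],"dr":[[0,0,0],[0,0,0]]}'; python3 st.py 1
```

```text
clock: 18.4
position: [0.5079, -0.0874, 0.1381]
ee_rot: [0.514, 0.485, 0.518, -0.482]
contact_force: [-0.7, 9.8, -0.9]
width: 0.0228
rack [-0.0007  0.0668  0.1381] th 0.062 rad 0.0622 F [-0.   9.8 -0.9] push(tang) 9.9 radial -0.3 M [1.47 0.08 0.13] w 0.0228 t 18.4
clock: 18.6
position: [0.5079, -0.0883, 0.1381]
ee_rot: [0.514, 0.485, 0.518, -0.482]
contact_force: [-0.3, 9.3, -1.0]
width: 0.023
rack [-0.0007  0.0659  0.1381] th 0.047 rad 0.0622 F [ 0.3  9.3 -1. ] push(tang) 9.4 radial -0.6 M [1.51 0.08 0.09] w 0.023 t 18.6
```

```bash
python3 -m creep '{"delta_pos":[[0,0,0.1],[0,0,0.1]],"dr":[[0,0,0],[0,0,0]]}'; python3 st.py 1
```

```text
clock: 18.8
position: [0.5079, -0.0889, 0.1382]
ee_rot: [0.514, 0.485, 0.518, -0.482]
contact_force: [-0.1, 10.1, -0.5]
width: 0.023
rack [-0.0007  0.0653  0.1382] th 0.037 rad 0.0622 F [ 0.6 10.1 -0.5] push(tang) 10.1 radial -0.1 M [1.65 0.03 0.08] w 0.023 t 18.8
```

```bash
python3 -m creep '{"delta_pos":[[0,0,0.08],[0,0,0.08]],"dr":[[0,0,0],[0,0,0]]}'; python3 st.py 1;python3 -m creep '{"delta_pos":[[0,0,0.06],[0,0,0.06]],"dr":[[0,0,0],[0,0,0]]}'; python3 st.py 1
```

```text
clock: 19.0
position: [0.5079, -0.0892, 0.1382]
ee_rot: [0.514, 0.485, 0.518, -0.482]
contact_force: [-0.7, 12.2, 0.3]
width: 0.023
rack [-0.0008  0.065   0.1382] th 0.032 rad 0.0622 F [ 0.1 12.2  0.3] push(tang) 12.2 radial 0.6 M [1.83 0.08 0.11] w 0.023 t 19.0
clock: 19.2
position: [0.5079, -0.0895, 0.1382]
ee_rot: [0.514, 0.485, 0.518, -0.482]
contact_force: [-1.1, 12.3, -0.3]
width: 0.0229
rack [-0.0008  0.0647  0.1382] th 0.027 rad 0.0623 F [-0.3 12.3 -0.3] push(tang) 12.3 radial 0.0 M [1.98 0.   0.11] w 0.0229 t 19.2
```

```bash
python3 -m creep '{"delta_pos":[[0,0,0.06],[0,0,0.06]],"dr":[[0,0,0],[0,0,0]]}'; python3 st.py 1
```

```text
clock: 19.4
position: [0.508, -0.0897, 0.1383]
ee_rot: [0.513, 0.486, 0.518, -0.482]
contact_force: [0.1, 13.4, 0.6]
width: 0.0232
rack [-0.0008  0.0645  0.1383] th 0.024 rad 0.0623 F [ 1.  13.4  0.6] push(tang) 13.3 radial 0.9 M [2.16 0.02 0.07] w 0.0232 t 19.4
```

```bash
python3 -m creep '{"delta_pos":[[0,0,0.05],[0,0,0.05]],"dr":[[0,0,0],[0,0,0]]}'; python3 st.py 1
```

```text
clock: 19.6
position: [0.508, -0.0899, 0.1383]
ee_rot: [0.513, 0.486, 0.518, -0.482]
contact_force: [-1.3, 14.4, 1.7]
width: 0.0228
rack [-0.0008  0.0643  0.1383] th 0.02 rad 0.0623 F [-0.3 14.4  1.7] push(tang) 14.4 radial 1.9 M [2.24 0.04 0.12] w 0.0228 t 19.6
```

Left lever is firm at about 14 N. I relax, let go and check the seating before the right one.

```bash
python3 -m creep '{"delta_pos":[[0,0,-0.2],[0,0,-0.35],[0,0,-0.35]],"dr":[[0,0,0],[0,0,0],[0,0,0]]}'; python3 st.py 1
```

```text
clock: 19.9
position: [0.5079, -0.0885, 0.1382]
ee_rot: [0.515, 0.484, 0.517, -0.482]
contact_force: [-0.3, 8.1, -1.7]
width: 0.0228
rack [-0.0007  0.0657  0.1382] th 0.043 rad 0.0622 F [ 0.3  8.1 -1.7] push(tang) 8.2 radial -1.4 M [1.4  0.08 0.08] w 0.0228 t 19.9
```

```bash
python3 -m creep '{"delta_pos":[[0,0,-0.2],[0,0,-0.35],[0,0,-0.35]],"dr":[[0,0,0],[0,0,0],[0,0,0]]}'; python3 st.py 1
```

```text
clock: 20.2
position: [0.5078, -0.0869, 0.138]
ee_rot: [0.516, 0.483, 0.517, -0.483]
contact_force: [-0.4, 4.1, -5.1]
width: 0.0229
rack [-0.0007  0.0673  0.138 ] th 0.069 rad 0.0622 F [-0.2  4.1 -5.1] push(tang) 4.5 radial -4.8 M [0.78 0.01 0.08] w 0.0229 t 20.2
```

```bash
python3 -m creep '{"delta_pos":[[0,0,-0.1],[0,0,-0.1],[0,0,-0.1],[0,0,-0.1]],"dr":[[0,0,0],[0,0,0],[0,0,0],[0,0,0]]}' 0; python3 st.py 1; python3 -m creep '{"delta_pos":[[-1,0,0],[-4,0,0],[-8,0,0],[-12,0,0],[-14,0,1],[-14,0,1],[-14,0,1]],"dr":[[0,0,0],[0,0,0],[0,0,0],[0,0,0],[0,0,0],[0,0,0],[0,0,0]]}'
cat > look.py <<'E'
from h import *
from rig import manip
import sys
d=manip.get_image("wrist");np.savez(sys.argv[1]+".npz",**d);W=world(d)
c,s=np.cos(np.radians(3.8)),np.sin(np.radians(3.8))
L=(W-[.513,-.154,0])@np.array([[c,-s,0],[s,c,0],[0,0,1]])
def st(nm,x,y0,y1,z0,z1):
    q=L[np.isfinite(L[...,0])&(abs(L[...,0])<x)&(L[...,1]>y0)&(L[...,1]<y1)&(L[...,2]>z0)&(L[...,2]<z1)]
    if len(q)>4:
        hi=q[q[:,2]>q[:,2].max()-.004]
        print(nm,len(q),"med",np.median(q,0).round(4),"top",hi.mean(0).round(4),"y",q[:,1].min().round(4),q[:,1].max().round(4))
st("grip top",.008,-.022,.022,.12,.14)
for a in(-.048,-.036,.024,.036):st("board top",.0022,a,a+.012,.085,.105)
st("bar L high",.011,.03,.11,.14,.18);st("bar L low",.011,.105,.135,.09,.13);st("bar R high",.011,-.11,-.03,.14,.18);st("bar R low",.011,-.135,-.105,.09,.13)
cv2.imwrite("pics/"+sys.argv[1]+".png",d["pixels"]);plan((.505,-.2737,.09),3.8)
E
python3 look.py w6
```

```text
clock: 20.6
position: [0.5086, -0.0874, 0.1389]
ee_rot: [0.517, 0.483, 0.516, -0.483]
contact_force: [-0.7, 0.2, -0.9]
width: 0.0425
rack [0.     0.0668 0.1389] th 0.06 rad 0.063 F [-0.7  0.2 -0.9] push(tang) 0.3 radial -0.9 M [0.08 0.01 0.04] w 0.0425 t 20.6
clock: 21.3
position: [0.5085, -0.0967, 0.2787]
ee_rot: [0.516, 0.483, 0.516, -0.483]
contact_force: [-0.0, -0.3, -0.6]
width: 0.0424
grip top 482 med [-1.000e-04  1.400e-03  1.269e-01] top [0.0004 0.0002 0.127 ] y -0.0218 0.0213
board top 20 med [ 0.0004 -0.0446  0.0936] top [ 0.0004 -0.0448  0.0935] y -0.0475 -0.0422
board top 42 med [-0.      0.03    0.0928] top [0.0004 0.0301 0.0929] y 0.0241 0.036
board top 38 med [-0.      0.0436  0.0998] top [0.0001 0.0443 0.1   ] y 0.0361 0.0474
bar L high 400 med [-0.      0.0719  0.1595] top [-1.00e-04  7.09e-02  1.60e-01] y 0.0639 0.0777
bar R low 300 med [-0.0003 -0.1165  0.1122] top [-1.000e-04 -1.204e-01  1.140e-01] y -0.1271 -0.105
dp [18.76 -1.44 17.69] dr [-0.001 -0.001  0.001] pos [ 0.508  -0.0963  0.2777] F [-0.1  0.6 -1.7] t 21.35 w 0.0423
```

Left lever is up at about 0.1 rad. The board dropped about 4.5 mm at the centre, and the other end also dropped about 4 mm. Now the right bar.

```bash
python3 -m creep '{"delta_pos":[[0,0,4],[0,0,9],[0,0.1,13],[0,0.16,16],[2,0.16,17.8],[6,0.16,17.8],[10,0.16,17.8],[13,0.16,17.8],[15,0.16,17.8],[15,0.16,17.8]],"dr":[[0,0,0],[0,0,0],[0,0,0],[0,0,0],[0,0,0],[0,0,0],[0,0,0],[0,0,0],[0,0,0],[0,0,0]]}'; python3 st.py -1
```

```text
clock: 22.35
position: [0.5189, -0.2717, 0.1235]
ee_rot: [0.512, 0.483, 0.52, -0.484]
contact_force: [-0.0, 0.2, -0.0]
width: 0.0427
rack [-0.002  -0.1179  0.1235] th 0.857 rad 0.0726 F [-0.   0.2 -0. ] push(tang) -0.1 radial -0.2 M [ 0.08  0.   -0.01] w 0.0427 t 22.35
```

```bash
python3 -m creep '{"delta_pos":[[0.5,0,0],[0.5,0,0]],"dr":[[0,0,0],[0,0,0]]}'; python3 - <<'E'
from h import *
plan((.521,-.2740,.091),3.8)
E
```

```text
clock: 22.55
position: [0.5223, -0.2741, 0.1236]
ee_rot: [0.516, 0.483, 0.516, -0.483]
contact_force: [0.6, -0.0, 0.1]
width: 0.0426
dp [ 3.26 -0.12 -0.02] dr [-0.  0. -0.] pos [ 0.5223 -0.2741  0.1236] F [ 0.6 -0.   0.1] t 22.55 w 0.0426
```

```bash
python3 -m creep '{"delta_pos":[[0.8,-0.12,0],[1.6,-0.12,0],[2.4,-0.12,0],[3,-0.12,0],[3.25,-0.12,0],[3.25,-0.12,0]],"dr":[[0,0,0],[0,0,0],[0,0,0],[0,0,0],[0,0,0],[0,0,0]]}' ; python3 st.py -1; python3 -m creep '{"delta_pos":[[0,0,0],[0,0,0],[0,0,0],[0,0,0],[0,0,0]],"dr":[[0,0,0],[0,0,0],[0,0,0],[0,0,0],[0,0,0]]}' -1 40; python3 st.py -1
```

```text
clock: 23.15
position: [0.5206, -0.2741, 0.0904]
ee_rot: [0.516, 0.483, 0.517, -0.483]
contact_force: [-1.2, 0.8, 0.5]
width: 0.0427
rack [-0.0004 -0.1203  0.0904] th 1.325 rad 0.0591 F [-1.1  0.9  0.5] push(tang) -0.7 radial -0.7 M [0.04 0.04 0.02] w 0.0427 t 23.15
clock: 23.65
position: [0.5202, -0.2746, 0.0911]
ee_rot: [0.516, 0.483, 0.516, -0.484]
contact_force: [-5.1, -1.7, 1.4]
width: 0.0231
rack [-0.0008 -0.1208  0.0911] th 1.316 rad 0.0597 F [-5.2 -1.3  1.4] push(tang) -1.1 radial 1.7 M [-0.33  0.58 -0.04] w 0.0231 t 23.65
```

```bash
python3 -m creep '{"delta_pos":[[-0.68,-0.03,-0.22],[-1.24,-0.06,-0.45],[-1.78,-0.08,-0.73],[-2.28,-0.08,-1.07],[-2.75,-0.08,-1.45],[-3.17,-0.08,-1.89],[-3.17,-0.08,-1.89]],"dr":[[0,0,0],[0,0,0],[0,0,0],[0,0,0],[0,0,0],[0,0,0],[0,0,0]]}'; python3 st.py -1
```

```text
clock: 24.35
position: [0.5189, -0.2546, 0.1236]
ee_rot: [0.517, 0.483, 0.516, -0.483]
contact_force: [-2.6, -1.4, 3.7]
width: 0.0231
rack [-0.0008 -0.1008  0.1236] th 0.671 rad 0.0608 F [-2.7 -1.2  3.7] push(tang) -1.4 radial 3.7 M [-0.26  0.6  -0.09] w 0.0231 t 24.35
```

```bash
python3 -m creep '{"delta_pos":[[-0.17,0,-0.19],[-0.33,0,-0.37],[-0.33,0,-0.37]],"dr":[[0,0,0],[0,0,0],[0,0,0]]}'; python3 st.py -1;  python3 -m creep '{"delta_pos":[[-0.14,0,-0.18],[-0.26,0,-0.34],[-0.26,0,-0.34]],"dr":[[0,0,0],[0,0,0],[0,0,0]]}'; python3 st.py -1
```

```text
clock: 24.65
position: [0.5186, -0.2514, 0.1261]
ee_rot: [0.516, 0.483, 0.516, -0.483]
contact_force: [-2.4, -2.0, 3.3]
width: 0.023
rack [-0.0008 -0.0975  0.1261] th 0.604 rad 0.0609 F [-2.5 -1.9  3.3] push(tang) -0.3 radial 3.7 M [-0.23  0.46 -0.05] w 0.023 t 24.65
clock: 24.95
position: [0.5183, -0.2478, 0.1285]
ee_rot: [0.516, 0.483, 0.516, -0.483]
contact_force: [-2.5, -1.2, 1.7]
width: 0.0231
rack [-0.0009 -0.094   0.1285] th 0.533 rad 0.061 F [-2.5 -1.   1.7] push(tang) 0.0 radial 2.0 M [-0.07  0.35 -0.04] w 0.0231 t 24.95
```

```bash
python3 -m creep '{"delta_pos":[[-0.13,0,-0.2],[-0.23,0,-0.38],[-0.23,0,-0.38]],"dr":[[0,0,0],[0,0,0],[0,0,0]]}'; python3 st.py -1;  python3 -m creep '{"delta_pos":[[-0.09,0,-0.19],[-0.09,0,-0.19]],"dr":[[0,0,0],[0,0,0]]}'; python3 st.py -1
```

```text
clock: 25.25
position: [0.5181, -0.2439, 0.1308]
ee_rot: [0.516, 0.483, 0.516, -0.483]
contact_force: [-1.3, 0.4, 0.3]
width: 0.0232
rack [-0.0009 -0.09    0.1308] th 0.458 rad 0.0611 F [-1.3  0.5  0.3] push(tang) -0.6 radial 0.1 M [-0.05  0.33 -0.11] w 0.0232 t 25.25
clock: 25.45
position: [0.5179, -0.2421, 0.1317]
ee_rot: [0.516, 0.483, 0.516, -0.483]
contact_force: [-1.8, -0.0, 0.5]
width: 0.0229
rack [-0.0009 -0.0883  0.1317] th 0.426 rad 0.0612 F [-1.8  0.1  0.5] push(tang) -0.3 radial 0.4 M [ 0.09  0.27 -0.11] w 0.0229 t 25.45
```

```bash
python3 -m creep '{"delta_pos":[[-0.09,0,-0.2],[-0.09,0,-0.2]],"dr":[[0,0,0],[0,0,0]]}'; python3 st.py -1
```

```text
clock: 25.65
position: [0.5178, -0.2402, 0.1326]
ee_rot: [0.516, 0.483, 0.516, -0.483]
contact_force: [-1.7, 0.8, 0.0]
width: 0.0232
rack [-0.0009 -0.0863  0.1326] th 0.391 rad 0.0613 F [-1.6  0.9  0. ] push(tang) -0.8 radial -0.3 M [ 0.03  0.2  -0.06] w 0.0232 t 25.65
```

```bash
python3 -m creep '{"delta_pos":[[-0.08,0,-0.2],[-0.15,0,-0.38],[-0.15,0,-0.38]],"dr":[[0,0,0],[0,0,0],[0,0,0]]}'; python3 st.py -1;  python3 -m creep '{"delta_pos":[[-0.06,0,-0.18],[-0.06,0,-0.18]],"dr":[[0,0,0],[0,0,0]]}'; python3 st.py -1
```

```text
clock: 25.95
position: [0.5175, -0.2364, 0.1342]
ee_rot: [0.516, 0.483, 0.516, -0.483]
contact_force: [0.1, 0.6, -0.0]
width: 0.0227
rack [-0.0009 -0.0825  0.1342] th 0.323 rad 0.0613 F [ 0.2  0.6 -0. ] push(tang) -0.5 radial -0.2 M [ 0.05  0.15 -0.12] w 0.0227 t 25.95
clock: 26.15
position: [0.5174, -0.2347, 0.1347]
ee_rot: [0.516, 0.483, 0.516, -0.483]
contact_force: [-1.2, 0.8, -1.7]
width: 0.0232
rack [-0.001  -0.0808  0.1347] th 0.295 rad 0.0613 F [-1.1  0.9 -1.7] push(tang) -0.4 radial -1.9 M [ 0.09  0.16 -0.12] w 0.0232 t 26.15
```

```bash
python3 -m creep '{"delta_pos":[[-0.05,0,-0.18],[-0.05,0,-0.18]],"dr":[[0,0,0],[0,0,0]]}'; python3 st.py -1
```

```text
clock: 26.35
position: [0.5173, -0.233, 0.1352]
ee_rot: [0.516, 0.483, 0.516, -0.483]
contact_force: [-1.2, 0.5, -1.4]
width: 0.0231
rack [-0.001  -0.0791  0.1352] th 0.266 rad 0.0614 F [-1.2  0.6 -1.4] push(tang) -0.2 radial -1.5 M [ 0.06  0.14 -0.11] w 0.0231 t 26.35
```

```bash
python3 -m creep '{"delta_pos":[[-0.03,0,-0.17],[-0.03,0,-0.17]],"dr":[[0,0,0],[0,0,0]]}'; python3 st.py -1;  python3 -m creep '{"delta_pos":[[-0.03,0,-0.16],[-0.03,0,-0.16]],"dr":[[0,0,0],[0,0,0]]}'; python3 st.py -1
```

```text
clock: 26.55
position: [0.5172, -0.2315, 0.1356]
ee_rot: [0.516, 0.483, 0.516, -0.483]
contact_force: [-1.7, -0.4, -1.1]
width: 0.0225
rack [-0.0009 -0.0776  0.1356] th 0.241 rad 0.0614 F [-1.7 -0.2 -1.1] push(tang) 0.5 radial -1.0 M [ 0.02  0.14 -0.1 ] w 0.0225 t 26.55
clock: 26.75
position: [0.5171, -0.2301, 0.136]
ee_rot: [0.516, 0.483, 0.516, -0.483]
contact_force: [-1.2, -0.4, -1.4]
width: 0.0231
rack [-0.0009 -0.0762  0.136 ] th 0.217 rad 0.0614 F [-1.2 -0.3 -1.4] push(tang) 0.6 radial -1.3 M [-0.14  0.28 -0.07] w 0.0231 t 26.75
```

```bash
python3 -m creep '{"delta_pos":[[-0.03,0,-0.16],[-0.03,0,-0.16]],"dr":[[0,0,0],[0,0,0]]}'; python3 st.py -1
```

```text
clock: 26.95
position: [0.5171, -0.2287, 0.1363]
ee_rot: [0.517, 0.483, 0.516, -0.483]
contact_force: [-2.5, -1.7, -1.3]
width: 0.0228
rack [-0.0009 -0.0748  0.1363] th 0.193 rad 0.0615 F [-2.6 -1.6 -1.3] push(tang) 1.8 radial -1.0 M [-0.38  0.26 -0.1 ] w 0.0228 t 26.95
```

Contact at about 0.2. I carry on in small steps.

```bash
python3 -m creep '{"delta_pos":[[-0.02,0,-0.15],[-0.02,0,-0.15]],"dr":[[0,0,0],[0,0,0]]}'; python3 st.py -1;  python3 -m creep '{"delta_pos":[[-0.02,0,-0.15],[-0.02,0,-0.15]],"dr":[[0,0,0],[0,0,0]]}'; python3 st.py -1
```

```text
clock: 27.15
position: [0.517, -0.2275, 0.1366]
ee_rot: [0.517, 0.483, 0.516, -0.483]
contact_force: [-1.2, -4.2, -0.9]
width: 0.0228
rack [-0.0009 -0.0736  0.1366] th 0.173 rad 0.0615 F [-1.5 -4.2 -0.9] push(tang) 4.3 radial -0.2 M [-0.57  0.37 -0.1 ] w 0.0228 t 27.15
clock: 27.35
position: [0.5169, -0.2261, 0.1369]
ee_rot: [0.517, 0.483, 0.516, -0.483]
contact_force: [-3.7, -3.6, -0.2]
width: 0.0231
rack [-0.0009 -0.0722  0.1369] th 0.149 rad 0.0615 F [-3.9 -3.3 -0.2] push(tang) 3.3 radial 0.3 M [-0.71  0.32 -0.14] w 0.0231 t 27.35
```

```bash
python3 -m creep '{"delta_pos":[[-0.02,0,-0.15],[-0.02,0,-0.15]],"dr":[[0,0,0],[0,0,0]]}'; python3 st.py -1
```

```text
clock: 27.55
position: [0.5168, -0.2247, 0.1371]
ee_rot: [0.517, 0.483, 0.516, -0.484]
contact_force: [-2.8, -4.8, -0.0]
width: 0.0229
rack [-0.0009 -0.0708  0.1371] th 0.127 rad 0.0616 F [-3.1 -4.6 -0. ] push(tang) 4.6 radial 0.6 M [-0.74  0.34 -0.08] w 0.0229 t 27.55
```

```bash
python3 -m creep '{"delta_pos":[[-0.01,0,-0.14],[-0.01,0,-0.14]],"dr":[[0,0,0],[0,0,0]]}'; python3 st.py -1;  python3 -m creep '{"delta_pos":[[-0.01,0,-0.14],[-0.01,0,-0.14]],"dr":[[0,0,0],[0,0,0]]}'; python3 st.py -1
```

```text
clock: 27.75
position: [0.5168, -0.2237, 0.1372]
ee_rot: [0.517, 0.483, 0.516, -0.484]
contact_force: [-2.2, -5.5, -0.2]
width: 0.0229
rack [-0.0009 -0.0698  0.1372] th 0.11 rad 0.0616 F [-2.6 -5.4 -0.2] push(tang) 5.4 radial 0.4 M [-0.91  0.4  -0.16] w 0.0229 t 27.75
clock: 27.95
position: [0.5167, -0.2227, 0.1374]
ee_rot: [0.517, 0.482, 0.515, -0.484]
contact_force: [-2.4, -6.4, -1.5]
width: 0.0228
rack [-0.0008 -0.0688  0.1374] th 0.094 rad 0.0617 F [-2.8 -6.3 -1.5] push(tang) 6.4 radial -0.9 M [-1.04  0.42 -0.15] w 0.0228 t 27.95
```

```bash
python3 -m creep '{"delta_pos":[[-0.01,0,-0.14],[-0.01,0,-0.14]],"dr":[[0,0,0],[0,0,0]]}'; python3 st.py -1
```

```text
clock: 28.15
position: [0.5167, -0.222, 0.1375]
ee_rot: [0.518, 0.482, 0.515, -0.484]
contact_force: [-3.2, -8.4, -1.1]
width: 0.0231
rack [-0.0008 -0.0681  0.1375] th 0.082 rad 0.0617 F [-3.8 -8.1 -1.1] push(tang) 8.2 radial -0.4 M [-1.27  0.41 -0.2 ] w 0.0231 t 28.15
```

```bash
python3 -m creep '{"delta_pos":[[-0.01,0,-0.12],[-0.01,0,-0.12]],"dr":[[0,0,0],[0,0,0]]}'; python3 st.py -1;  python3 -m creep '{"delta_pos":[[0,0,-0.1],[0,0,-0.1]],"dr":[[0,0,0],[0,0,0]]}'; python3 st.py -1
```

```text
clock: 28.35
position: [0.5167, -0.2215, 0.1376]
ee_rot: [0.518, 0.482, 0.515, -0.484]
contact_force: [-3.0, -9.2, -1.9]
width: 0.0226
rack [-0.0008 -0.0675  0.1376] th 0.074 rad 0.0618 F [-3.6 -8.9 -1.9] push(tang) 9.0 radial -1.2 M [-1.46  0.44 -0.13] w 0.0226 t 28.35
clock: 28.55
position: [0.5167, -0.221, 0.1377]
ee_rot: [0.518, 0.481, 0.514, -0.485]
contact_force: [-2.9, -10.8, -3.1]
width: 0.0232
rack [-0.0008 -0.0671  0.1377] th 0.067 rad 0.0618 F [ -3.6 -10.6  -3.1] push(tang) 10.7 radial -2.3 M [-1.74  0.45 -0.09] w 0.0232 t 28.55
```

```bash
python3 -m creep '{"delta_pos":[[0,0,-0.08],[0,0,-0.08]],"dr":[[0,0,0],[0,0,0]]}'; python3 st.py -1
```

```text
clock: 28.75
position: [0.5166, -0.2207, 0.1377]
ee_rot: [0.519, 0.481, 0.514, -0.485]
contact_force: [-2.6, -11.5, -2.5]
width: 0.0229
rack [-0.0008 -0.0668  0.1377] th 0.061 rad 0.0618 F [ -3.3 -11.4  -2.5] push(tang) 11.5 radial -1.8 M [-1.84  0.47 -0.16] w 0.0229 t 28.75
```

```bash
python3 -m creep '{"delta_pos":[[0,0,-0.08],[0,0,-0.08]],"dr":[[0,0,0],[0,0,0]]}'; python3 st.py -1;  python3 -m creep '{"delta_pos":[[0,0,-0.06],[0,0,-0.06]],"dr":[[0,0,0],[0,0,0]]}'; python3 st.py -1
```

```text
clock: 28.95
position: [0.5166, -0.2204, 0.1377]
ee_rot: [0.519, 0.481, 0.514, -0.485]
contact_force: [-4.0, -13.7, -2.9]
width: 0.0227
rack [-0.0008 -0.0665  0.1377] th 0.056 rad 0.0618 F [ -4.9 -13.4  -2.9] push(tang) 13.6 radial -2.1 M [-2.04  0.47 -0.16] w 0.0227 t 28.95
clock: 29.15
position: [0.5166, -0.2201, 0.1378]
ee_rot: [0.519, 0.481, 0.514, -0.485]
contact_force: [-1.9, -14.3, -2.3]
width: 0.0229
rack [-0.0008 -0.0662  0.1378] th 0.052 rad 0.0618 F [ -2.9 -14.2  -2.3] push(tang) 14.3 radial -1.5 M [-2.11  0.41 -0.16] w 0.0229 t 29.15
```

```bash
python3 -m creep '{"delta_pos":[[0,0,-0.03],[0,0,-0.03]],"dr":[[0,0,0],[0,0,0]]}'; python3 st.py -1; python3 -m creep '{"delta_pos":[[0,0,0.2],[0,0,0.45],[0,0,0.65],[0,0,0.65]],"dr":[[0,0,0],[0,0,0],[0,0,0],[0,0,0]]}'; python3 st.py -1
```

```text
clock: 29.35
position: [0.5166, -0.2201, 0.1378]
ee_rot: [0.519, 0.481, 0.514, -0.485]
contact_force: [-2.6, -14.1, -2.2]
width: 0.0229
rack [-0.0008 -0.0662  0.1378] th 0.051 rad 0.0618 F [ -3.5 -13.9  -2.2] push(tang) 14.0 radial -1.5 M [-2.22  0.51 -0.12] w 0.0229 t 29.35
clock: 29.75
position: [0.5167, -0.2229, 0.1374]
ee_rot: [0.517, 0.483, 0.516, -0.484]
contact_force: [-2.4, -4.8, -1.0]
width: 0.023
rack [-0.0009 -0.069   0.1374] th 0.097 rad 0.0617 F [-2.7 -4.7 -1. ] push(tang) 4.8 radial -0.6 M [-0.93  0.32 -0.07] w 0.023 t 29.75
```

```bash
python3 -m creep '{"delta_pos":[[0,0,0.1],[0,0,0.1],[0,0,0.1],[0,0,0.1]],"dr":[[0,0,0],[0,0,0],[0,0,0],[0,0,0]]}' 0; python3 -m creep '{"delta_pos":[[-1,0,0],[-4,0,0],[-8,0,0],[-12,0,0],[-14,0,-3],[-14,0,-7],[-14,0,-11],[-14,0,-14],[-14,0,-14],[-14,0,-14]],"dr":[[0,0,0],[0,0,0],[0,0,0],[0,0,0],[0,0,0],[0,0,0],[0,0,0],[0,0,0],[0,0,0],[0,0,0]]}'; python3 look.py w7
python3 - <<'E'
import cv2
a=cv2.imread("pics/w7.png")[90:350,150:360];cv2.imwrite("pics/w7c.png",cv2.resize(a,None,fx=2.2,fy=2.2,interpolation=cv2.INTER_CUBIC))
E
```

```text
clock: 30.15
position: [0.5169, -0.2219, 0.1373]
ee_rot: [0.516, 0.483, 0.516, -0.483]
contact_force: [-1.0, 0.6, 0.4]
width: 0.0428
clock: 31.15
position: [0.5075, -0.0824, 0.278]
ee_rot: [0.517, 0.483, 0.516, -0.483]
contact_force: [1.3, 0.4, 0.5]
width: 0.0427
grip top 452 med [1.000e-04 1.200e-03 1.265e-01] top [ 4.000e-04 -1.000e-04  1.265e-01] y -0.0218 0.0207
board top 27 med [ 1.000e-04 -4.320e-02  1.005e-01] top [-0.0003 -0.0437  0.1005] y -0.0471 -0.0406
board top 30 med [0.0001 0.0298 0.0927] top [0.0001 0.0298 0.0928] y 0.0242 0.0356
board top 21 med [0.0001 0.0421 0.0993] top [-0.0003  0.043   0.0999] y 0.0361 0.0449
bar L high 398 med [-0.      0.073   0.1594] top [1.000e-04 7.130e-02 1.599e-01] y 0.065 0.078
bar R high 395 med [ 0.     -0.0681  0.1571] top [ 0.     -0.0717  0.1593] y -0.0781 -0.0653
dp [18.8  -1.55 18.97] dr [ 0.     0.001 -0.001] pos [ 0.5077 -0.0832  0.2778] F [0.1 0.5 0.1] t 31.2 w 0.0426
```

View pics/w7c.png

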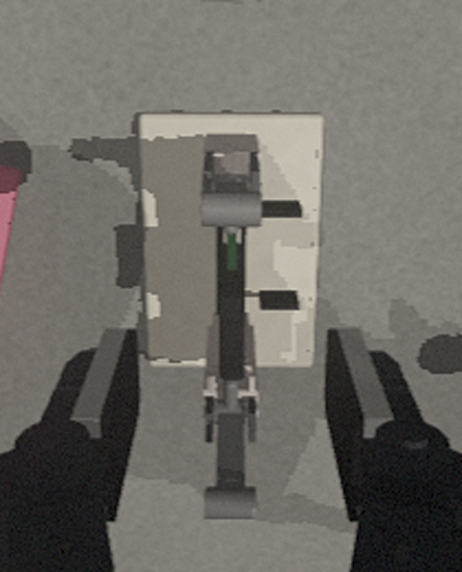

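Crop: right bar (230,500), left bar (230,208) and grip (231,310). By depth both bars are up at rack y ±0.0715, z 0.16, so the levers match. The grip has dropped 4.9 mm of the 5 mm. The pinch may have drawn the levers back a little on release, so I check each with a light outside push, fingers shut.

```bash
python3 -m creep '{"delta_pos":[[1,0,-3],[4,0,-3.4],[8,0,-3.4],[11,-0.05,-3.4],[13,-0.05,-3.4],[13.1,-0.05,-3.4],[13.1,-0.05,-3.4]],"dr":[[0,0,0],[0,0,0],[0,0,0],[0,0,0],[0,0,0],[0,0,0],[0,0,0]]}' -1 20; python3 st.py 1; python3 -m creep '{"delta_pos":[[0,0,0.3],[0,0,0.6],[0,0,0.8],[0,0,0.8]],"dr":[[0,0,0],[0,0,0],[0,0,0],[0,0,0]]}'; python3 st.py 1
```

```text
clock: 31.9
position: [0.5052, -0.0499, 0.1463]
ee_rot: [0.516, 0.483, 0.516, -0.484]
contact_force: [0.7, -0.3, 1.2]
width: 0.0001
rack [-0.0009  0.1043  0.1463] th 0.532 rad 0.0816 F [ 0.7 -0.3  1.2] push(tang) -0.9 radial 0.9 M [-0.02  0.    0.01] w 0.0001 t 31.9
clock: 32.3
position: [0.5056, -0.0574, 0.1468]
ee_rot: [0.517, 0.483, 0.516, -0.483]
contact_force: [0.4, -0.3, 0.9]
width: 0.0002
rack [-0.001   0.0969  0.1468] th 0.447 rad 0.0785 F [ 0.4 -0.4  0.9] push(tang) -0.7 radial 0.7 M [-0.05 -0.01  0.05] w 0.0002 t 32.3
```

```bash
python3 -m creep '{"delta_pos":[[0,0,0.25],[0,0,0.5],[0,0,0.6],[0,0,0.6]],"dr":[[0,0,0],[0,0,0],[0,0,0],[0,0,0]]}'; python3 st.py 1; python3 -m creep '{"delta_pos":[[0,0,0.2],[0,0,0.2]],"dr":[[0,0,0],[0,0,0]]}'; python3 st.py 1
```

```text
clock: 32.7
position: [0.5056, -0.063, 0.1461]
ee_rot: [0.516, 0.483, 0.516, -0.483]
contact_force: [0.0, 0.1, -1.0]
width: 0.0001
rack [-0.0014  0.0913  0.1461] th 0.383 rad 0.0756 F [ 0.   0.1 -1. ] push(tang) 0.4 radial -0.9 M [-0.   -0.03 -0.04] w 0.0001 t 32.7
clock: 32.9
position: [0.5057, -0.065, 0.1461]
ee_rot: [0.516, 0.483, 0.516, -0.483]
contact_force: [-0.3, -0.4, -0.8]
width: 0.0002
rack [-0.0013  0.0893  0.1461] th 0.358 rad 0.0749 F [-0.3 -0.3 -0.8] push(tang) -0.0 radial -0.9 M [-0.03 -0.03  0.02] w 0.0002 t 32.9
```

```bash
python3 -m creep '{"delta_pos":[[0,0,0.15],[0,0,0.15]],"dr":[[0,0,0],[0,0,0]]}'; python3 st.py 1
```

```text
clock: 33.1
position: [0.5058, -0.0665, 0.1461]
ee_rot: [0.516, 0.483, 0.516, -0.483]
contact_force: [-0.3, 0.2, 0.4]
width: -0.0001
rack [-0.0014  0.0877  0.1461] th 0.339 rad 0.0744 F [-0.3  0.2  0.4] push(tang) 0.0 radial 0.5 M [-0.02  0.    0.01] w -0.0001 t 33.1
```

```bash
python3 -m creep '{"delta_pos":[[0,0,0.15],[0,0,0.15]],"dr":[[0,0,0],[0,0,0]]}'; python3 st.py 1; python3 -m creep '{"delta_pos":[[0,0,0.15],[0,0,0.15]],"dr":[[0,0,0],[0,0,0]]}'; python3 st.py 1
```

```text
clock: 33.3
position: [0.5059, -0.0675, 0.1461]
ee_rot: [0.516, 0.484, 0.516, -0.483]
contact_force: [0.1, 1.5, 0.2]
width: 0.0001
rack [-0.0014  0.0868  0.1461] th 0.327 rad 0.0741 F [0.2 1.5 0.2] push(tang) 1.3 radial 0.7 M [ 0.31 -0.09 -0.  ] w 0.0001 t 33.3
clock: 33.5
position: [0.5059, -0.0686, 0.1461]
ee_rot: [0.516, 0.484, 0.517, -0.483]
contact_force: [0.9, 3.0, 0.3]
width: -0.0001
rack [-0.0014  0.0857  0.1461] th 0.313 rad 0.0736 F [1.1 2.9 0.3] push(tang) 2.7 radial 1.2 M [0.74 0.04 0.02] w -0.0001 t 33.5
```

```bash
python3 -m creep '{"delta_pos":[[0,0,0.1],[0,0,0.1]],"dr":[[0,0,0],[0,0,0]]}'; python3 st.py 1
```

```text
clock: 33.7
position: [0.5059, -0.0694, 0.146]
ee_rot: [0.516, 0.484, 0.517, -0.483]
contact_force: [0.8, 6.0, 0.6]
width: -0.0001
rack [-0.0015  0.0849  0.146 ] th 0.303 rad 0.0734 F [1.2 5.9 0.6] push(tang) 5.5 radial 2.3 M [ 0.9  -0.02  0.03] w -0.0001 t 33.7
```

```bash
python3 -m creep '{"delta_pos":[[0,0,0.12],[0,0,0.12]],"dr":[[0,0,0],[0,0,0]]}'; python3 st.py 1; python3 -m creep '{"delta_pos":[[0,0,0.1],[0,0,0.1]],"dr":[[0,0,0],[0,0,0]]}'; python3 st.py 1
```

```text
clock: 33.9
position: [0.5059, -0.07, 0.146]
ee_rot: [0.515, 0.484, 0.517, -0.483]
contact_force: [-0.2, 5.9, 0.8]
width: -0.0
rack [-0.0015  0.0842  0.146 ] th 0.295 rad 0.0732 F [0.2 5.9 0.8] push(tang) 5.5 radial 2.5 M [1.05 0.01 0.06] w -0.0 t 33.9
clock: 34.1
position: [0.5059, -0.0705, 0.146]
ee_rot: [0.515, 0.484, 0.517, -0.482]
contact_force: [0.8, 8.5, 0.8]
width: 0.0
rack [-0.0015  0.0838  0.146 ] th 0.289 rad 0.073 F [1.3 8.4 0.8] push(tang) 7.9 radial 3.1 M [ 1.33 -0.07  0.06] w 0.0 t 34.1
```

```bash
python3 -m creep '{"delta_pos":[[0,0,0.1],[0,0,0.1]],"dr":[[0,0,0],[0,0,0]]}'; python3 st.py 1
```

```text
clock: 34.3
position: [0.5059, -0.071, 0.1459]
ee_rot: [0.515, 0.485, 0.517, -0.482]
contact_force: [0.5, 8.8, 0.7]
width: -0.0004
rack [-0.0015  0.0833  0.1459] th 0.283 rad 0.0728 F [1.1 8.7 0.7] push(tang) 8.2 radial 3.1 M [ 1.53 -0.09  0.04] w -0.0004 t 34.3
```

```bash
python3 -m creep '{"delta_pos":[[0,0,0.12],[0,0,0.12]],"dr":[[0,0,0],[0,0,0]]}'; python3 st.py 1; python3 -m creep '{"delta_pos":[[0,0,0.1],[0,0,0.1]],"dr":[[0,0,0],[0,0,0]]}'; python3 st.py 1
```

```text
clock: 34.5
position: [0.5059, -0.0715, 0.1459]
ee_rot: [0.514, 0.485, 0.518, -0.482]
contact_force: [0.4, 10.6, 2.1]
width: -0.0004
rack [-0.0016  0.0828  0.1459] th 0.275 rad 0.0726 F [ 1.1 10.5  2.1] push(tang) 9.5 radial 4.9 M [ 1.79 -0.1   0.01] w -0.0004 t 34.5
clock: 34.7
position: [0.506, -0.072, 0.1458]
ee_rot: [0.514, 0.485, 0.518, -0.482]
contact_force: [0.3, 12.2, -0.1]
width: 0.0002
rack [-0.0016  0.0823  0.1458] th 0.27 rad 0.0725 F [ 1.1 12.2 -0.1] push(tang) 11.7 radial 3.2 M [ 1.93 -0.12  0.04] w 0.0002 t 34.7
```

```bash
python3 -m creep '{"delta_pos":[[0,0,0.06],[0,0,0.06]],"dr":[[0,0,0],[0,0,0]]}'; python3 st.py 1
```

```text
clock: 34.9
position: [0.506, -0.0722, 0.1458]
ee_rot: [0.514, 0.486, 0.518, -0.482]
contact_force: [1.1, 12.8, 1.3]
width: 0.0003
rack [-0.0016  0.0821  0.1458] th 0.267 rad 0.0724 F [ 2.  12.7  1.3] push(tang) 11.9 radial 4.5 M [ 2.12 -0.13  0.01] w 0.0003 t 34.9
```

Left is firm again, with no give. I do the same check on the right.

```bash
python3 -m creep '{"delta_pos":[[0,0,-1],[0,0,-3],[-4,0,-3],[-8,0.1,-1],[-8,0.1,4],[-8,0.1,9],[-8,0.1,14],[-8,0.1,18],[-8,0.1,18.4],[-8,0.1,18.4]],"dr":[[0,0,0],[0,0,0],[0,0,0],[0,0,0],[0,0,0],[0,0,0],[0,0,0],[0,0,0],[0,0,0],[0,0,0]]}'; python3 st.py -1
```

```text
clock: 35.9
position: [0.5192, -0.2615, 0.2257]
ee_rot: [0.516, 0.483, 0.516, -0.484]
contact_force: [0.1, 0.6, -0.4]
width: -0.0001
rack [-0.001  -0.1077  0.2257] th 0.29 rad 0.1562 F [ 0.2  0.6 -0.4] push(tang) -0.5 radial -0.5 M [-0.    0.02  0.07] w -0.0001 t 35.9
```

```bash
python3 -m creep '{"delta_pos":[[3,0.1,0],[6,0.1,0],[8,0.1,0],[8,0.1,-0.5],[8,0.1,-1],[8,0.1,-1.4],[8,0.1,-1.6],[8,0.1,-1.6]],"dr":[[0,0,0],[0,0,0],[0,0,0],[0,0,0],[0,0,0],[0,0,0],[0,0,0],[0,0,0]]}'; python3 st.py -1;  python3 -m creep '{"delta_pos":[[0,0,-0.2],[0,0,-0.3],[0,0,-0.3]],"dr":[[0,0,0],[0,0,0],[0,0,0]]}'; python3 st.py -1
```

```text
clock: 36.7
position: [0.5202, -0.2444, 0.1476]
ee_rot: [0.518, 0.483, 0.515, -0.483]
contact_force: [-0.8, -2.2, 1.4]
width: -0.0002
rack [ 0.0012 -0.0907  0.1476] th 0.369 rad 0.0768 F [-0.9 -2.1  1.4] push(tang) 1.5 radial 2.1 M [-0.35  0.05 -0.01] w -0.0002 t 36.7
clock: 37.0
position: [0.5201, -0.2427, 0.1469]
ee_rot: [0.518, 0.483, 0.515, -0.484]
contact_force: [0.0, -5.9, 1.0]
width: 0.0001
rack [ 0.0012 -0.089   0.1469] th 0.351 rad 0.0756 F [-0.4 -5.9  1. ] push(tang) 5.2 radial 3.0 M [-0.93  0.03 -0.  ] w 0.0001 t 37.0
```

```bash
python3 -m creep '{"delta_pos":[[0,0,-0.15],[0,0,-0.15]],"dr":[[0,0,0],[0,0,0]]}'; python3 st.py -1; python3 -m creep '{"delta_pos":[[0,0,-0.12],[0,0,-0.12]],"dr":[[0,0,0],[0,0,0]]}'; python3 st.py -1
```

```text
clock: 37.2
position: [0.5201, -0.242, 0.147]
ee_rot: [0.518, 0.482, 0.514, -0.484]
contact_force: [-0.0, -6.5, 0.3]
width: 0.0003
rack [ 0.0012 -0.0882  0.147 ] th 0.342 rad 0.0753 F [-0.5 -6.5  0.3] push(tang) 6.1 radial 2.4 M [-1.16  0.   -0.03] w 0.0003 t 37.2
clock: 37.4
position: [0.5201, -0.2415, 0.1471]
ee_rot: [0.518, 0.482, 0.514, -0.484]
contact_force: [-0.3, -8.0, -0.1]
width: -0.0
rack [ 0.0013 -0.0877  0.1471] th 0.335 rad 0.0753 F [-0.8 -8.  -0.1] push(tang) 7.6 radial 2.6 M [-1.43  0.04  0.02] w -0.0 t 37.4
```

```bash
python3 -m creep '{"delta_pos":[[0,0,-0.1],[0,0,-0.1]],"dr":[[0,0,0],[0,0,0]]}'; python3 st.py -1
```

```text
clock: 37.6
position: [0.5201, -0.241, 0.1472]
ee_rot: [0.519, 0.482, 0.514, -0.484]
contact_force: [-0.9, -8.5, 1.1]
width: 0.0
rack [ 0.0013 -0.0873  0.1472] th 0.329 rad 0.0752 F [-1.4 -8.4  1.1] push(tang) 7.6 radial 3.7 M [-1.56  0.1   0.01] w 0.0 t 37.6
```

```bash
python3 -m creep '{"delta_pos":[[0,0,-0.12],[0,0,-0.12]],"dr":[[0,0,0],[0,0,0]]}'; python3 st.py -1; python3 -m creep '{"delta_pos":[[0,0,-0.1],[0,0,-0.1]],"dr":[[0,0,0],[0,0,0]]}'; python3 st.py -1
```

```text
clock: 37.8
position: [0.52, -0.2404, 0.1472]
ee_rot: [0.519, 0.482, 0.514, -0.485]
contact_force: [-1.2, -12.2, 1.4]
width: -0.0
rack [ 0.0013 -0.0867  0.1472] th 0.321 rad 0.0751 F [ -2.  -12.1   1.4] push(tang) 11.0 radial 5.2 M [-1.82  0.11 -0.04] w -0.0 t 37.8
clock: 38.0
position: [0.5201, -0.24, 0.1473]
ee_rot: [0.52, 0.481, 0.513, -0.485]
contact_force: [0.1, -12.5, -0.6]
width: 0.0001
rack [ 0.0013 -0.0863  0.1473] th 0.316 rad 0.0751 F [ -0.7 -12.5  -0.6] push(tang) 12.0 radial 3.3 M [-2.02  0.15  0.03] w 0.0001 t 38.0
```

```bash
python3 -m creep '{"delta_pos":[[0,0,-0.09],[0,0,-0.09]],"dr":[[0,0,0],[0,0,0]]}'; python3 st.py -1
```

```text
clock: 38.2
position: [0.52, -0.2397, 0.1474]
ee_rot: [0.52, 0.481, 0.513, -0.485]
contact_force: [-0.7, -13.6, 0.2]
width: -0.0003
rack [ 0.0014 -0.0859  0.1474] th 0.311 rad 0.075 F [ -1.6 -13.5   0.2] push(tang) 12.8 radial 4.3 M [-2.23  0.18 -0.02] w -0.0003 t 38.2
```

Both firm. I withdraw and take a last look.

```bash
python3 -m creep '{"delta_pos":[[0,0,1.5],[0,0,4],[-4,0,4],[-8,0,4],[-12,0,2],[-13,0,-3],[-13,0,-8],[-13,0,-12],[-13,0,-15],[-13,0,-15]],"dr":[[0,0,0],[0,0,0],[0,0,0],[0,0,0],[0,0,0],[0,0,0],[0,0,0],[0,0,0],[0,0,0],[0,0,0]]}' 0; python3 look.py w8; python3 - <<'E'
from h import *
from rig import manip
o=[]
for n in("scene","side"):
    d=manip.get_image(n);W=world(d)
    c,s=np.cos(np.radians(3.8)),np.sin(np.radians(3.8));L=(W-[.513,-.154,0])@np.array([[c,-s,0],[s,c,0],[0,0,1]])
    # board top rim: highest points of green-board columns either side of grip
    for a,b in((-.042,-.026),(.026,.042)):
        q=L[np.isfinite(L[...,0])&(abs(L[...,0])<.006)&(L[...,1]>a)&(L[...,1]<b)&(L[...,2]>.05)&(L[...,2]<.11)]
        print(n,a,len(q),np.sort(q[:,2])[-6:].round(4))
    u,v=proj(d,[[.513,-.154,.1]])[0].astype(int);f=80;o.append(cv2.resize(d["pixels"][v-f:v+f,u-f:u+f],(400,400),interpolation=cv2.INTER_CUBIC))
cv2.imwrite("pics/fin.png",np.hstack(o))
E
```

```text
clock: 39.2
position: [0.508, -0.0799, 0.2764]
ee_rot: [0.516, 0.483, 0.518, -0.481]
contact_force: [0.9, -1.0, -0.0]
width: 0.0427
grip top 425 med [0.0006 0.0011 0.1265] top [ 0.0006 -0.0006  0.1266] y -0.0216 0.0205
board top 27 med [ 0.0007 -0.0432  0.1007] top [ 0.0002 -0.0438  0.1003] y -0.0479 -0.0403
board top 39 med [-0.0006  0.03    0.0927] top [-0.0001  0.03    0.0927] y 0.024 0.0358
board top 26 med [-0.0001  0.042   0.0993] top [-1.000e-04  4.360e-02  1.002e-01] y 0.0361 0.0457
bar L high 400 med [-0.0005  0.0735  0.1594] top [0.     0.0721 0.1598] y 0.0659 0.0783
bar R high 408 med [-0.0002 -0.068   0.1571] top [ 0.0002 -0.0713  0.1594] y -0.0775 -0.0653
dp [18.6  -1.67 19.11] dr [ 0.003 -0.002  0.   ] pos [ 0.5085 -0.0822  0.2763] F [-0.3 -0.2 -1.1] t 39.25 w 0.0427
scene -0.042 47 [0.0936 0.0943 0.0943 0.0964 0.1015 0.1045]
scene 0.026 40 [0.0935 0.0944 0.0951 0.0958 0.096  0.0961]
side -0.042 66 [0.1053 0.1056 0.1076 0.1081 0.1084 0.1091]
side 0.026 100 [0.0997 0.1    0.1008 0.1013 0.1017 0.1019]
```

View pics/fin.png

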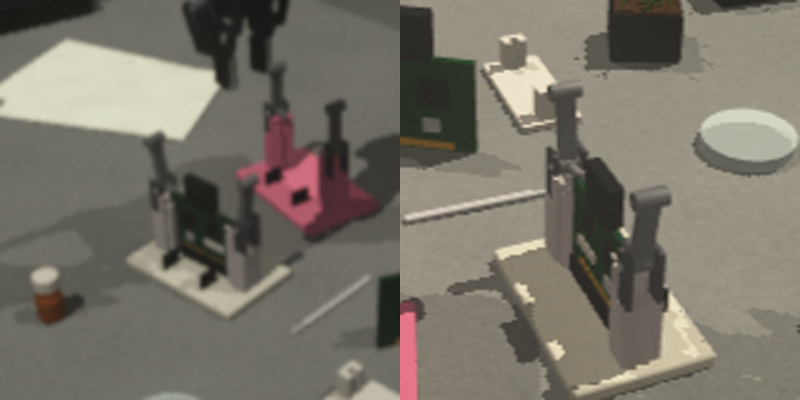

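The board is home: grip at left-crop px (200,195), both levers up at (155,150) and (243,190). Bars, toes (z 0.100 on both sides) and top edge are level. The bystanders that show in the crops look unmoved, and the gripper is clear.

```bash
python3 -c "
from rig import manip
print(manip.sign_off())"
```

```text
the job is handed in; nothing more can be done
None
```

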